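# Load dop sticks on the magnetic rest

## Robot

A 7-joint arm with a two-finger parallel gripper is mounted at the origin on the work surface. World frame = base frame: x ahead of the robot, y to its left, z up, the work surface at z = 0. Lengths are in m, angles in rad, forces in N, time in s.
With the tool pointing down it reaches from about 0.4 to 0.85 m from the base axis. Payload 10.4 kg.
Tool frame: the origin (TCP) lies between the finger pads; the fingertips stand 11 mm ahead of it and the grasp point (between the pads) lies 8 mm behind it; x points along the fingers, y is the direction in which the jaws open and shut, and the axes are right-handed (so a half turn about x gives the same grasp; the last joint's range is limited). The gripper opens to 87 mm and grips with 3 to 60 N. Pads are 19 mm wide; open, the fingers measure 117 mm over their backs; the gripper's body (75 mm by 190 mm) begins 51 mm behind the grasp point.
Start: joints at [1.289, 0.332, -0.065, 1.46, 0.022, 1.35, -0.088], TCP at [0.16, -0.604, 0.234] pointing down, gripper open.
Joint ranges: [-2.6, 2.6], [-0.5, 2.12], [-1.47, 1.34], [0.16, 2.42], [-1.27, 4.41], [0.06, 2.06], [-2.6, 2.6]. Speed limits (rad/s): [2.22, 2.22, 2.79, 2.79, 3.14, 3.14, 3.14].

## Interface

Orientations are given as a unit quaternion [x, y, z, w].
In Python, from bench import r, cams, ticket gives the robot as it stands. The module is installed in compiled form; this text tells all that it offers.
- The arm moves only by the tool drive_tool, never from a script. Its argument "moves" is text: rows parted by semicolons, each of 5 numbers parted by spaces: the shift along the world's x, y, z in m, then the turn about the world's z in degrees, then the closure, from 0 (fully open) to 1 (shut). In form: x y z twist grip; .... A call has 1 to 20 rows; each row shifts and turns the commanded pose from where the row before left it; what a row does not reach is not made up. A row lasts 1/8 s, in which the tool goes at most 62.5 mm and 10.7 degrees, less where a joint would pass 70% of its speed; a pose out of reach is approached as far as the arm can. A call is refused whole if a number of a shift passes 0.0625 or a number of a turn 10.7, either way. A call with a gripper value outside its range is refused whole. The fingers move at their own pace and stop on an object; "newtons" is the grip in N (left out, the last holds). Time passes only in rows, so rows that do not move let the fingers close. It gives the time, the measured TCP pose, the force and the opening at its end, in the units of the state.
- r.read_state(): the state, without advancing time (a new reading comes with each control period).
- cams.camera(name): name is "scene" or "top" or "wrist"; returns a dict with "color" (480x640x3 uint8, red, green, blue), "fx", "fy", "cx", "cy" (pixels), "distortion" ([k1, k2, p1, p2, k3] as OpenCV has them; the pictures are not rectified), "extrinsics" (4x4, takes a point from camera to world coordinates). Camera axes: x right, y down, z forward; pixel columns grow to the right and rows downward; lengths in m; the calibration is good to about 2 mm. A picture is of the moment at which its call begins. There is no depth.
- ticket.close_job(): hands the job in, once; it reports no verdict.
The state is a dict: "time": time; "joint_positions": joint angles; "joint_vel": joint speeds; "joint_torque": joint torques, N m; "ee_pos": TCP position; "eef_rot": TCP orientation; "ft_force": force on the tool from outside, world axes, zero at the start; "torque": the same for the moment, N m; "width": finger opening in m.
Only numpy, scipy, OpenCV 4.12 (cv2) and the standard library are available. Lean on these libraries where they do the work, as an engineer would, in place of code of your own. Each camera call takes 0.05 s, during which the arm holds its last target.

## Task

Pull the magnet knob of the rest fully out, then take every dop stick from the pocket tray and lay it across the narrow raised rail, balanced at its middle, one in a notch. When all the sticks lie on the rail, push the knob fully home to hold them, and leave the other things on the bench where they are.

Things in the scene. Friction and masses are not known exactly. Their poses are not given: they have to be found in the camera images.
- dop_a: dop stick: dark steel bar with a square 16 x 16 mm shank 70 mm long, then a round tapering head with a clear stone at its tip, 93 mm in all. Origin: middle of the square section at the balance point; x runs along the stick to the stone (tail end at x = -40 mm, shank ends at +30, stone tip at +53). Starts lying in a tray pocket with its origin 16 mm above the table; may be absent
- dop_b: dop stick: dark steel bar with a square 16 x 16 mm shank 70 mm long, then a round tapering head with a clear stone at its tip, 93 mm in all. Origin: middle of the square section at the balance point; x runs along the stick to the stone (tail end at x = -40 mm, shank ends at +30, stone tip at +53). Starts lying in a tray pocket with its origin 16 mm above the table; may be absent
- dop_c: dop stick: dark steel bar with a square 16 x 16 mm shank 70 mm long, then a round tapering head with a clear stone at its tip, 93 mm in all. Origin: middle of the square section at the balance point; x runs along the stick to the stone (tail end at x = -40 mm, shank ends at +30, stone tip at +53). Starts lying in a tray pocket with its origin 16 mm above the table; may be absent
- dop_d: dop stick: dark steel bar with a square 16 x 16 mm shank 70 mm long, then a round tapering head with a clear stone at its tip, 93 mm in all. Origin: middle of the square section at the balance point; x runs along the stick to the stone (tail end at x = -40 mm, shank ends at +30, stone tip at +53). Starts lying in a tray pocket with its origin 16 mm above the table; may be absent
- dop_e: dop stick: dark steel bar with a square 16 x 16 mm shank 70 mm long, then a round tapering head with a clear stone at its tip, 93 mm in all. Origin: middle of the square section at the balance point; x runs along the stick to the stone (tail end at x = -40 mm, shank ends at +30, stone tip at +53). Starts lying in a tray pocket with its origin 16 mm above the table; may be absent
- dop_f: dop stick: dark steel bar with a square 16 x 16 mm shank 70 mm long, then a round tapering head with a clear stone at its tip, 93 mm in all. Origin: middle of the square section at the balance point; x runs along the stick to the stone (tail end at x = -40 mm, shank ends at +30, stone tip at +53). Starts lying in a tray pocket with its origin 16 mm above the table; may be absent
- tray: fixed wooden pocket tray, 226 (x) x 172 (y) mm, floor 8 mm above the table; 2 rows of 3 pockets, stick origins at x = -60.5 and +48.5 mm, y = -52, 0, +52 mm. The pockets are formed by ridges 6 mm above the floor at both ends of the sticks only (the middle 50 mm of each stick is free at both sides) and walls 10 mm above the floor across the row ends. Origin: centre of its underside
- rest: fixed rest: raised steel rail, top 40 mm above the table, 30 mm wide (x), 290 long (y), in a block 46 wide. Teeth 4 mm thick along both sides (34 mm apart inside) rise 6 mm above the rail, leaving six notches 26 mm wide at y = -115, -69, -23, 23, 69, 115 mm; a stick in one has its origin 48 mm above the table. The knob is at mid-length on the -x side. Origin: centre of underside, z up
- magnet (a joint): the rest's sliding magnet knob, in m: 0 = pushed fully home (magnet on), 0.045 = pulled fully out towards the rest's -x (magnet off); stiff (about 4 N), stays where it is left
- knob_grip (a point): middle of the black magnet knob, a round knob 30 mm in diameter and 22 mm long along the pull direction, 27 mm above the table; on a 10 mm rod; it moves with the knob (75 mm in front of the rest's origin when home, 120 mm when out)
- loupe: bystander: steel folding loupe, about 95 x 26 x 20 mm, origin under its case
- oil_jar: bystander: jar, 60 mm diameter, 75 mm high, origin under its centre
- stone_box: bystander: dark wooden open box, 90 x 120 x 35 mm, origin under its centre
- lap_brush: bystander: hand brush 160 mm long, lying
- gauge: bystander: steel slide gauge, 130 mm long, 10 mm high, lying
Not all that is in view belongs to the job. Leave any green or yellow look-alike of the dop_a alone.

How it is judged:
On the way, in this order (a step that is already met when the one before it is completed fails the run):
1. the magnet knob is pulled fully out (at least 40 of 45 mm) (value of joint magnet above 0.04 m), for 0.2 s.
2. every dop stick lies level across the rail, balanced on it, one in a notch, with the knob still out (x of dop_a in the frame of rest between -0.018 and 0.018 m and y of dop_a in the frame of rest between -0.14 and 0.14 m and z of dop_a in the frame of rest between 0.043 and 0.052 m and angle between the x axis of each of dop_a, dop_b, dop_c, dop_d, dop_e, dop_f and the x axis of rest, either way round below 0.35 rad and linear speed of each of dop_a, dop_b, dop_c, dop_d, dop_e, dop_f below 0.03 m/s and x of dop_b in the frame of rest between -0.018 and 0.018 m and y of dop_b in the frame of rest between -0.14 and 0.14 m and z of dop_b in the frame of rest between 0.043 and 0.052 m and x of dop_c in the frame of rest between -0.018 and 0.018 m and y of dop_c in the frame of rest between -0.14 and 0.14 m and z of dop_c in the frame of rest between 0.043 and 0.052 m and x of dop_d in the frame of rest between -0.018 and 0.018 m and y of dop_d in the frame of rest between -0.14 and 0.14 m and z of dop_d in the frame of rest between 0.043 and 0.052 m and x of dop_e in the frame of rest between -0.018 and 0.018 m and y of dop_e in the frame of rest between -0.14 and 0.14 m and z of dop_e in the frame of rest between 0.043 and 0.052 m and x of dop_f in the frame of rest between -0.018 and 0.018 m and y of dop_f in the frame of rest between -0.14 and 0.14 m and z of dop_f in the frame of rest between 0.043 and 0.052 m and distance between dop_a and dop_b above 0.03 m and distance between each of dop_a, dop_b and dop_c above 0.03 m and distance between each of dop_a, dop_b, dop_c and dop_d above 0.03 m and distance between each of dop_a, dop_b, dop_c, dop_d and dop_e above 0.03 m and distance between each of dop_a, dop_b, dop_c, dop_d, dop_e and dop_f above 0.03 m and value of joint magnet above 0.037 m), for 0.3 s.
3. the magnet knob is pushed home (within 5 mm) (value of joint magnet below 0.005 m), for 0.2 s.
At the end, for the whole second after the job is handed in: the magnet knob is home (within 5 mm) and every dop stick present lies at rest across the rail: balance point within 18 mm of its centre line and 140 mm of its middle, down between the teeth (origin 43 to 52 mm above the table), within 0.35 rad of square, origins over 30 mm apart (x of dop_a in the frame of rest between -0.018 and 0.018 m and y of dop_a in the frame of rest between -0.14 and 0.14 m and z of dop_a in the frame of rest between 0.043 and 0.052 m and angle between the x axis of each of dop_a, dop_b, dop_c, dop_d, dop_e, dop_f and the x axis of rest, either way round below 0.35 rad and linear speed of each of dop_a, dop_b, dop_c, dop_d, dop_e, dop_f below 0.03 m/s and x of dop_b in the frame of rest between -0.018 and 0.018 m and y of dop_b in the frame of rest between -0.14 and 0.14 m and z of dop_b in the frame of rest between 0.043 and 0.052 m and x of dop_c in the frame of rest between -0.018 and 0.018 m and y of dop_c in the frame of rest between -0.14 and 0.14 m and z of dop_c in the frame of rest between 0.043 and 0.052 m and x of dop_d in the frame of rest between -0.018 and 0.018 m and y of dop_d in the frame of rest between -0.14 and 0.14 m and z of dop_d in the frame of rest between 0.043 and 0.052 m and x of dop_e in the frame of rest between -0.018 and 0.018 m and y of dop_e in the frame of rest between -0.14 and 0.14 m and z of dop_e in the frame of rest between 0.043 and 0.052 m and x of dop_f in the frame of rest between -0.018 and 0.018 m and y of dop_f in the frame of rest between -0.14 and 0.14 m and z of dop_f in the frame of rest between 0.043 and 0.052 m and distance between dop_a and dop_b above 0.03 m and distance between each of dop_a, dop_b and dop_c above 0.03 m and distance between each of dop_a, dop_b, dop_c and dop_d above 0.03 m and distance between each of dop_a, dop_b, dop_c, dop_d and dop_e above 0.03 m and distance between each of dop_a, dop_b, dop_c, dop_d, dop_e and dop_f above 0.03 m and value of joint magnet below 0.005 m); the robot touches nothing.
It fails at once if a bystander is moved more than 30 mm (distance of any of loupe, oil_jar, stone_box, lap_brush, gauge from where it was at the start of the episode above 0.03 m).
Of dop_a, dop_b, dop_c, dop_d, dop_e, dop_f only 4 to 6 are there at a start; the rules pass over those that are not, and their reading is None.
At some moment in a run one of dop_a, dop_b, dop_c, dop_d, dop_e, dop_f may be knocked a few centimetres aside while the robot is not near it.
Once in a run the grip may slacken for a moment while it holds something.
It also fails if it takes over 210 s, if anything falls off the work surface, if the arm or the gripper's body presses on something with over 40 N, if the wrist force passes 120 N, or if a joint passes its speed limit or range.

## Working session

There is one attempt and no reset: what is moved stays moved. The work goes in short steps, Python scripts to look and compute and a tool call to move; the robot and the scene stay as the last step left them, time stands still between calls to the robot, and variables do not carry over. Pictures are saved under pics/ and viewed, and the job is handed in when it is done.

Besides the shell and the picture viewer there is one more tool, called after ">>>" as name(argument=value, ...) on one line, values as JSON. drive_tool: Moves the arm, as the interface text tells. Its arguments: {"type":"object","properties":{"moves":{"type":"string"},"newtons":{"type":"number"}},"required":["moves"]}

```bash
mkdir -p pics
cat > h.py <<'E'
import numpy as np, cv2
from bench import r, cams, ticket
def snap(n,fn):
    c=cams.camera(n); cv2.imwrite('pics/'+fn,c['color'][:,:,::-1]); 
    import pickle; pickle.dump(c,open('pics/'+fn+'.pkl','wb')); return c
def K(c): return np.array([[c['fx'],0,c['cx']],[0,c['fy'],c['cy']],[0,0,1.]])
def px2w(c,uv,z):
    uv=np.array(uv,float).reshape(-1,1,2)
    n=cv2.undistortPoints(uv,K(c),np.array(c['distortion'],float)).reshape(-1,2)
    E=np.array(c['extrinsics']); d=np.c_[n,np.ones(len(n))]@E[:3,:3].T; o=E[:3,3]
    z=np.broadcast_to(z,(len(n),)); return o+d*((z-o[2])/d[:,2])[:,None]
def w2px(c,P):
    E=np.linalg.inv(np.array(c['extrinsics'])); rv,_=cv2.Rodrigues(E[:3,:3])
    return cv2.projectPoints(np.array(P,float).reshape(-1,1,3),rv,E[:3,3],K(c),np.array(c['distortion'],float))[0].reshape(-1,2)
E
python3 - <<'E'
from h import *
for n in('scene','top','wrist'): 
    c=snap(n,n+'0.png'); print(n,c['fx'],c['distortion'],np.round(c['extrinsics'],3).tolist())
s=r.read_state(); print({k:np.round(v,3).tolist() for k,v in s.items()})
E
```

```text
scene 472.11728556120636 [0.03381165 0.         0.         0.         0.        ] [[0.853, 0.456, -0.254, 0.815], [0.522, -0.747, 0.412, -0.429], [-0.001, -0.484, -0.875, 0.977], [0.0, 0.0, 0.0, 1.0]]
top 542.4455048551648 [-0.05090878  0.          0.          0.          0.        ] [[-0.001, -0.997, 0.081, 0.433], [-1.0, 0.002, 0.014, -0.017], [-0.014, -0.081, -0.997, 1.27], [0.0, 0.0, 0.0, 1.0]]
wrist 398.3267949356213 [-0.04359003  0.          0.          0.          0.        ] [[0.256, -0.93, -0.264, 0.232], [-0.967, -0.247, -0.068, -0.584], [-0.002, 0.272, -0.962, 0.384], [0.0, 0.0, 0.0, 1.0]]
{'time': 0.15, 'joint_positions': [1.289, 0.333, -0.065, 1.461, 0.022, 1.35, -0.088], 'joint_vel': [0.001, -0.003, -0.0, -0.004, -0.0, -0.0, 0.0], 'joint_torque': [0.001, -62.363, 0.025, -39.014, -0.061, 0.037, 0.0], 'ee_pos': [0.16, -0.604, 0.233], 'eef_rot': [-0.701, -0.092, 0.701, -0.091], 'ft_force': [-0.515, 0.437, -0.571], 'torque': [0.055, -0.012, -0.036], 'width': 0.087}
```

View pics/top0.png

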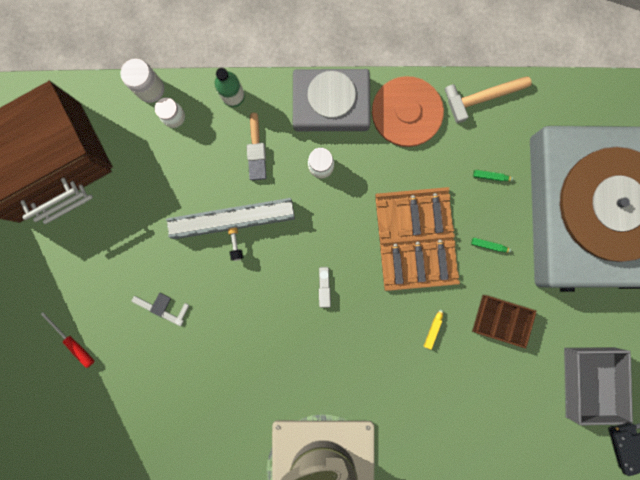

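View pics/scene0.png

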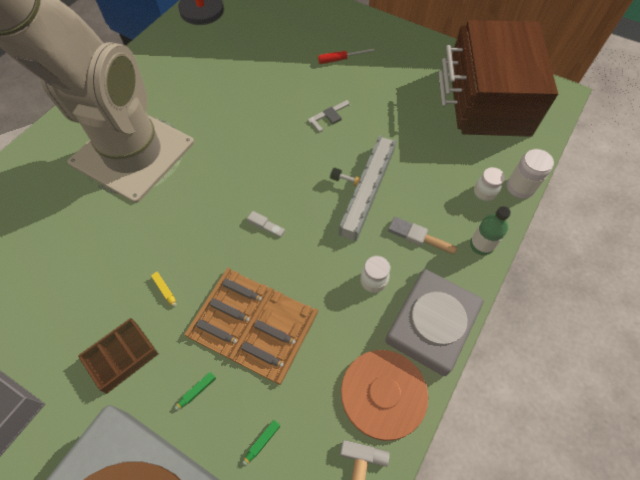

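View pics/wrist0.png

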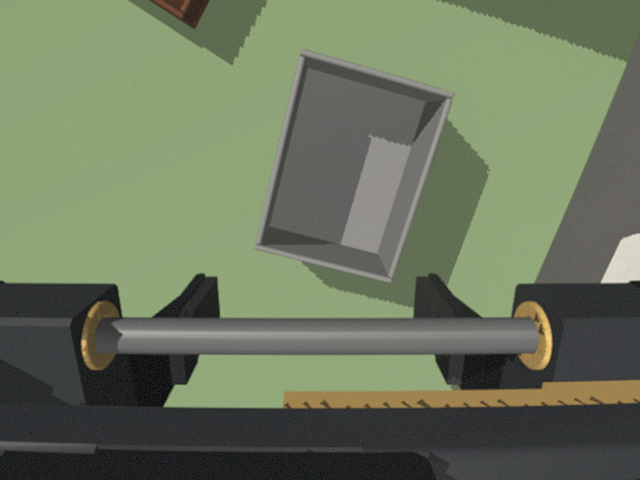

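Top view: tray around (417,240) with 5 sticks and one empty pocket (upper left). The rest lies along (168,228)–(293,210), with the knob at (236,253). I'll zoom in.

Run:
```python
import cv2
a=cv2.imread('pics/top0.png')
cv2.imwrite('pics/z1.png',cv2.resize(a[180:300,365:475],None,fx=5,fy=5,interpolation=cv2.INTER_CUBIC))
cv2.imwrite('pics/z2.png',cv2.resize(a[190:270,155:305],None,fx=5,fy=5,interpolation=cv2.INTER_CUBIC))
```

```text
(no output)
```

View pics/z1.png

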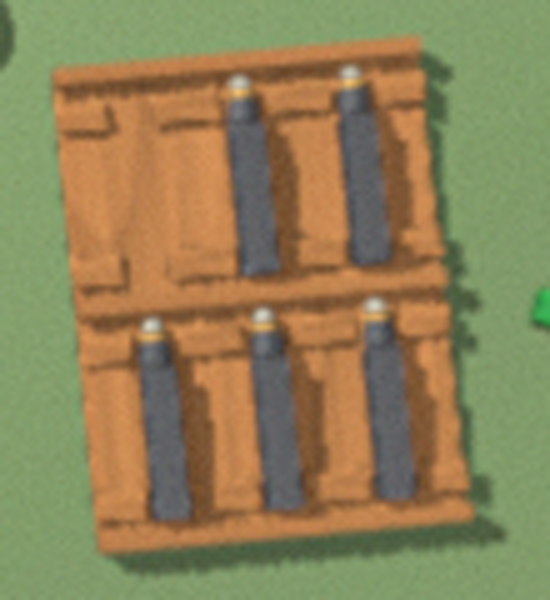

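View pics/z2.png

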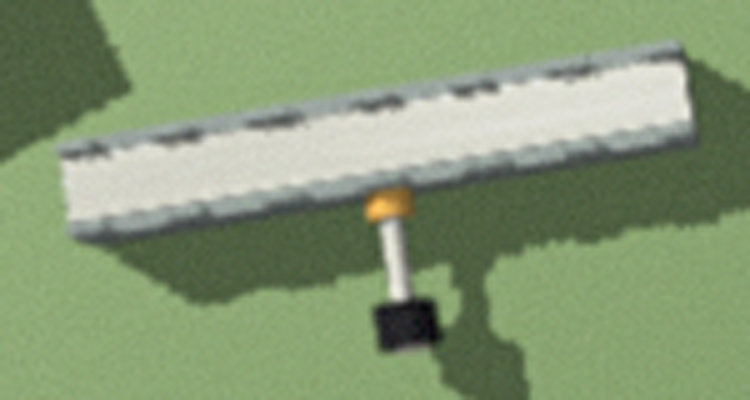

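```bash
cat > est.py <<'E'
from h import *
import pickle
from scipy.optimize import least_squares
c=pickle.load(open('pics/top0.png.pkl','rb'))
f1=lambda p:np.array(p)/5+[365-.4,180-.4]
f2=lambda p:np.array(p)/5+[155-.4,190-.4]
# rest
P=px2w(c,f2([(58,150),(680,42),(68,225),(693,137)]),[.046,.046,.043,.043]);print(np.round(P,4))
print('knob',px2w(c,f2([(407,325)]),.04), 'collar',px2w(c,f2([(390,203)]),.035))
d=P[1]-P[0];print('yaw',np.degrees(np.arctan2(d[1],d[0])),np.linalg.norm(d)); print('ctr',P.mean(0))
# tray: sticks tips & tails
tips=f1([(238,78),(350,70),(152,323),(262,313),(375,302)]); tails=f1([(262,273),(372,262),(171,520),(283,508),(397,498)])
T=px2w(c,tips,.018);B=px2w(c,tails,.024)
print(np.round(T,4),np.round(B,4)); D=T-B; print(np.degrees(np.arctan2(D[:,1],D[:,0])),np.linalg.norm(D[:,:2],axis=1))
loc=[(48.5,0),(48.5,-52),(-60.5,52),(-60.5,0),(-60.5,-52)]
loc=np.array(loc)/1e3
def res(q):
    R=np.array([[np.cos(q[2]),-np.sin(q[2])],[np.sin(q[2]),np.cos(q[2])]])
    a=(loc+[.053,0])@R.T+q[:2]-T[:,:2]; b=(loc+[-.04,0])@R.T+q[:2]-B[:,:2]; return np.r_[a,b].ravel()
s=least_squares(res,[.47,-.2,0]);print('tray',s.x[:2],np.degrees(s.x[2]));print(np.round(s.fun*1e3,1))
q=s.x;R=np.array([[np.cos(q[2]),-np.sin(q[2])],[np.sin(q[2]),np.cos(q[2])]])
print('origins',np.round(loc@R.T+q[:2],4))
E
python3 est.py
```

```text
[[0.5746 0.3583 0.046 ]
 [0.6232 0.0732 0.046 ]
 [0.5404 0.3538 0.043 ]
 [0.58   0.0673 0.043 ]]
knob [[0.49457622 0.19768081 0.04      ]] collar [[0.55088197 0.20705749 0.035     ]]
yaw -80.32365038415945 0.2892494675915748
ctr [0.57956095 0.21317476 0.0445    ]
[[ 0.6334 -0.208   0.018 ]
 [ 0.637  -0.2603  0.018 ]
 [ 0.5191 -0.1666  0.018 ]
 [ 0.5236 -0.2175  0.018 ]
 [ 0.5286 -0.2699  0.018 ]] [[ 0.5416 -0.2168  0.024 ]
 [ 0.5466 -0.2676  0.024 ]
 [ 0.4283 -0.1735  0.024 ]
 [ 0.4337 -0.2249  0.024 ]
 [ 0.4381 -0.2772  0.024 ]]
[5.46012763 4.62099079 4.38356134 4.68241485 4.60344067] [0.09212915 0.09069746 0.09101637 0.09021947 0.09077099]
tray [ 0.53248037 -0.21698681] 4.920362037249046
[ 0.2 -0.2  1.   0.3  1.5  0.8  1.4 -0.1  0.9  0.5 -0.7  0.6 -1.2 -0.4
 -0.4 -0.3 -1.3 -0.7 -1.3 -0.2]
origins [[ 0.5808 -0.2128]
 [ 0.5853 -0.2646]
 [ 0.4677 -0.1704]
 [ 0.4722 -0.2222]
 [ 0.4767 -0.274 ]]
```

```bash
cat > st.py <<'E'
from h import *
from scipy.spatial.transform import Rotation as Ro
s=r.read_state(); R=Ro.from_quat(s['eef_rot']).as_matrix()
print('t',round(s['time'],2),'p',np.round(s['ee_pos'],4),'x',np.round(R[:,0],3),'y',np.round(R[:,1],3),'jaw deg',round(np.degrees(np.arctan2(R[1,1],R[0,1])),2),'F',np.round(s['ft_force'],1),'w',round(s['width'],4),'q7',round(s['joint_positions'][6],3), np.round(s['joint_positions'],2))
E
python3 st.py
```

```text
t 0.15 p [ 0.1599 -0.6039  0.2329] x [-0.     0.001 -1.   ] y [ 0.256 -0.967 -0.001] jaw deg -75.17 F [-0.5  0.4 -0.6] w 0.0871 q7 -0.088 [ 1.29  0.33 -0.06  1.46  0.02  1.35 -0.09]
```

>>> drive_tool(moves="0.06 0.05 0 0 0;0.06 0.05 0 0 0;0.06 0.05 0 0 0;0.06 0.05 0 0 0;0.06 0.05 0 0 0;0 0.06 0 0 0;0 0.06 0 0 0;0 0.06 0 0 0;0 0.06 0 0 0;0 0 0 0 0")

```text
time: 1.4
ee_pos: [0.4004, -0.1601, 0.2339]
eef_rot: [0.701, 0.093, -0.701, 0.094]
ft_force: [0.2, -0.8, 0.3]
width: 0.0871
```

```bash
python3 st.py
```

```text
t 1.4 p [ 0.4004 -0.1601  0.2339] x [ 0.    -0.001 -1.   ] y [ 0.262 -0.965  0.001] jaw deg -74.8 F [ 0.2 -0.8  0.3] w 0.0871 q7 -0.991 [ 0.75 -0.08 -0.45  1.92 -0.04  1.3  -0.99]
```

>>> drive_tool(moves="0 0.06 0.01 -3 0;0 0.06 0.01 -2.5 0;0 0.06 0.01 0 0;0.01 0.06 0.01 0 0;0.02 0.06 0 0 0;0.02 0.05 0 0 0;0 0 0 0 0")

```text
time: 2.28
ee_pos: [0.4501, 0.1882, 0.2729]
eef_rot: [-0.704, -0.06, 0.705, -0.058]
ft_force: [-0.2, -0.9, -0.2]
width: 0.0871
```

```bash
python3 st.py; python3 -c "
from h import *
c=snap('wrist','w1.png')"
```

```text
t 2.27 p [0.4501 0.1882 0.2729] x [-0.002  0.003 -1.   ] y [ 0.167 -0.986 -0.004] jaw deg -80.41 F [-0.2 -0.9 -0.2] w 0.0871 q7 -1.931 [ 0.44  0.08 -0.96  1.71  0.06  1.39 -1.93]
```

View pics/w1.png

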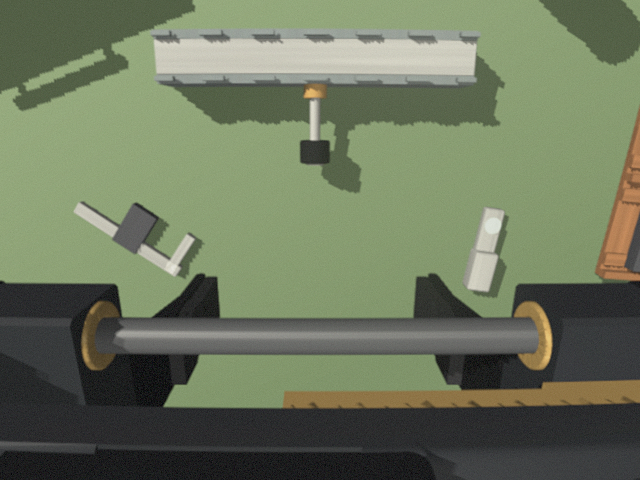

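Run:
```python
from h import *
import pickle
c=pickle.load(open('pics/w1.png.pkl','rb'))
i=cv2.imread('pics/w1.png')
cv2.imwrite('pics/z3.png',cv2.resize(i[15:175,145:305],None,fx=5,fy=5,interpolation=cv2.INTER_CUBIC)[:600])
cv2.imwrite('pics/z4.png',cv2.resize(i[20:140,340:500],None,fx=5,fy=5,interpolation=cv2.INTER_CUBIC)[:600])
P=px2w(c,[(155,57),(477,57)],.04)
print(P,P.mean(0)); d=P[0]-P[1]; print(np.degrees(np.arctan2(-d[0],d[1])),np.linalg.norm(d))
print('knob',px2w(c,[(315,152),(315,141),(315,163)],.042))
```

```text
[[0.55625137 0.35612507 0.04      ]
 [0.60444812 0.06931143 0.04      ]] [0.58034974 0.21271825 0.04      ]
9.53897752538541 0.2908349963266537
knob [[0.49626353 0.1992314  0.042     ]
 [0.50628947 0.20091489 0.042     ]
 [0.48610208 0.19752524 0.042     ]]
```

View pics/z3.png

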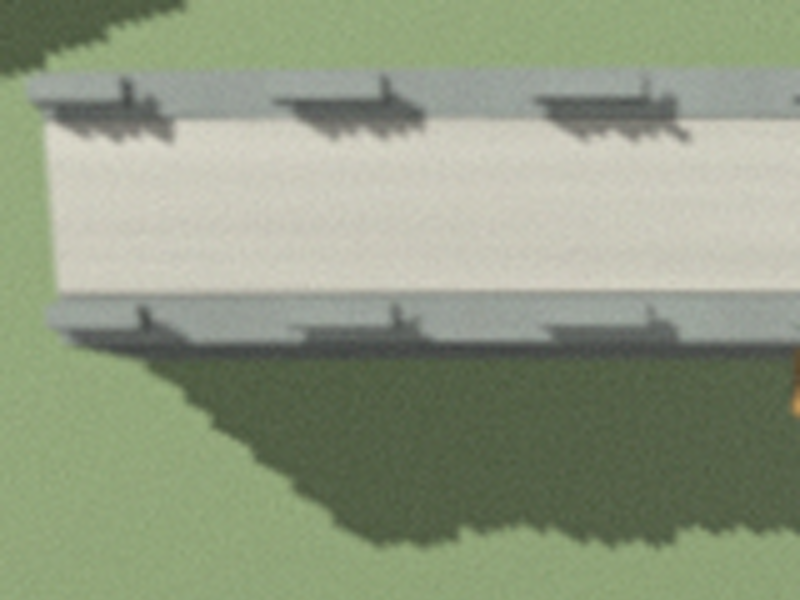

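View pics/z4.png

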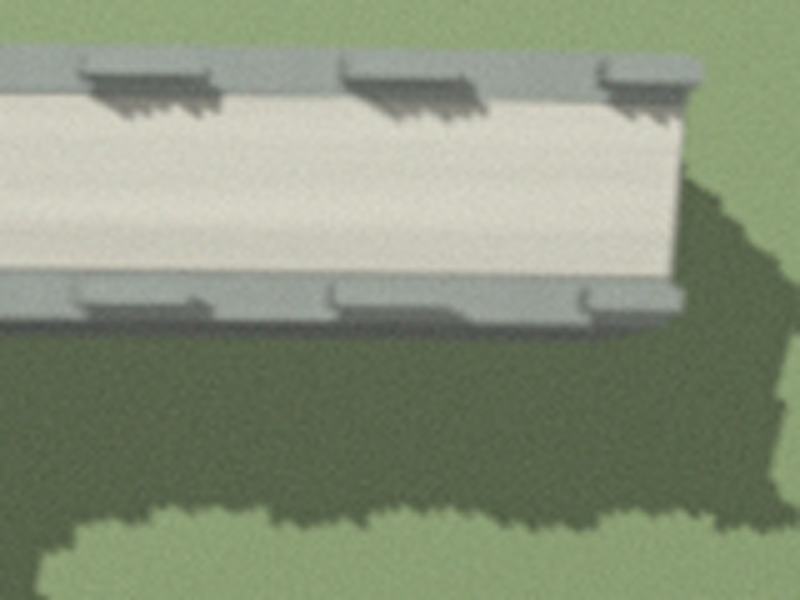

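Run:
```python
from h import *
import pickle
c=pickle.load(open('pics/w1.png.pkl','rb'))
P=px2w(c,[(154,38.6),(156.2,73.2),(477.2,39.8),(474.2,74.6)],.04)
print(P,P.mean(0)); d=P[:2].mean(0)-P[2:].mean(0); print(np.degrees(np.arctan2(-d[0],d[1])),np.linalg.norm(d),np.linalg.norm(P[0]-P[1]))
a=np.radians(9.6); ctr=P.mean(0)
print('knob',ctr-.075*np.array([np.cos(a),np.sin(a),0]))
```

```text
[[0.57162345 0.35817088 0.04      ]
 [0.54252763 0.35402481 0.04      ]
 [0.61848874 0.07286011 0.04      ]
 [0.58940804 0.06794182 0.04      ]] [0.58051197 0.2132494  0.04      ]
9.317224453721666 0.28951644482540007 0.029389742336244803
knob [0.50656226 0.20074175 0.04      ]
```

>>> drive_tool(moves="0.023 0.005 -0.05 0 0;0.023 0.006 -0.06 0 0;0 0 -0.06 0 0;0 0 -0.04 0 0;0 0 -0.03 0 0;0 0 0 0 0;0 0 0 0 0", newtons=30)

```text
time: 3.2
ee_pos: [0.496, 0.1953, 0.0368]
eef_rot: [0.705, 0.057, -0.704, 0.057]
ft_force: [0.5, 0.4, 0.3]
width: 0.0871
```

```bash
python3 st.py; python3 -c "
from h import *
c=snap('wrist','w2.png')"
```

```text
t 3.2 p [0.496  0.1953 0.0368] x [ 0.002 -0.    -1.   ] y [ 0.161 -0.987  0.001] jaw deg -80.74 F [0.5 0.4 0.3] w 0.0871 q7 -2.19 [ 0.25  0.48 -0.85  1.87  0.43  0.98 -2.19]
```

View pics/w2.png

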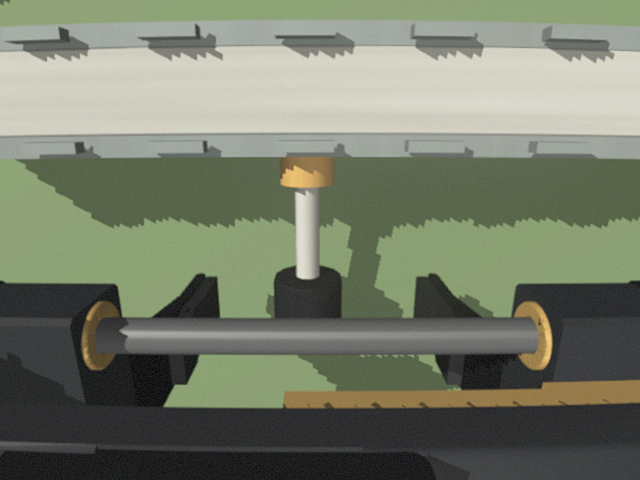

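The knob sits between the fingers (308,295), about 3 mm left of centre. I'll lower the tool, grip and pull.

>>> drive_tool(moves="0 0.003 -0.009 0 0;0 0 -0.008 0 0;0 0 0 0 1;0 0 0 0 1;0 0 0 0 1;0 0 0 0 1;0 0 0 0 1;0 0 0 0 1;0 0 0 0 1", newtons=40)

```text
time: 4.38
ee_pos: [0.4951, 0.1991, 0.0185]
eef_rot: [0.705, 0.058, -0.705, 0.057]
ft_force: [0.2, 0.9, -0.9]
width: 0.0292
```

>>> drive_tool(moves="-0.01 -0.0017 0 0 1;-0.01 -0.0017 0 0 1;-0.01 -0.0017 0 0 1;-0.005 -0.0008 0 0 1;-0.003 -0.0005 0 0 1;0 0 0 0 1;0 0 0 0 1")

```text
time: 5.25
ee_pos: [0.4606, 0.1934, 0.0188]
eef_rot: [0.707, 0.058, -0.702, 0.056]
ft_force: [23.5, 9.4, -28.2]
width: 0.0288
```

```bash
python3 st.py; python3 -c "
from h import *
c=snap('wrist','w3.png');c=snap('top','t3.png')
i=c['color'][:,:,::-1];cv2.imwrite('pics/z5.png',cv2.resize(i[190:270,155:305],None,fx=5,fy=5))"
```

```text
t 5.25 p [0.4606 0.1934 0.0188] x [ 0.007  0.004 -1.   ] y [ 0.161 -0.987 -0.003] jaw deg -80.71 F [ 23.5   9.4 -28.2] w 0.0288 q7 -2.22 [ 0.27  0.44 -0.86  1.97  0.42  0.91 -2.22]
```

View pics/w3.png

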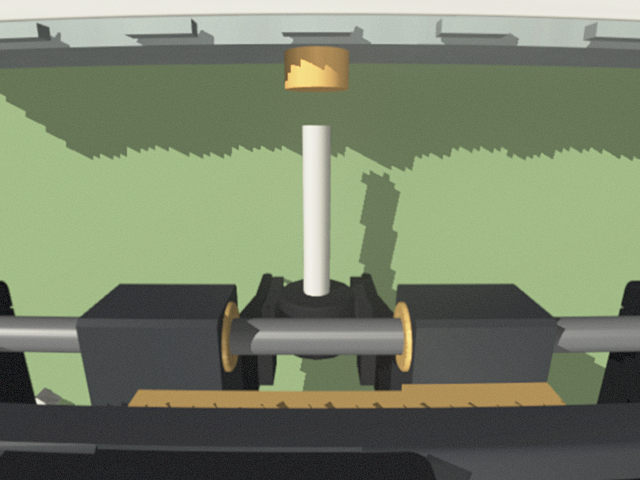

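>>> drive_tool(moves="0.003 0.0005 0.001 0 1;0 0 0 0 0;0 0 0 0 0;0 0 0 0 0;0 0 0.04 0 0;0 0 0.05 0 0;0 0 0.05 0 0;0 -0.04 0.04 0 0;0 -0.05 0 0 0;0 -0.05 0 0 0;0 -0.05 0 0 0;0 -0.05 0 0 0.5;0 -0.05 0 -2.5 0.5;0 -0.05 0 -2 0.5;0 -0.025 0 0 0.5;0 0 0 0 0.5")

```text
time: 7.35
ee_pos: [0.4594, -0.1737, 0.1992]
eef_rot: [-0.706, -0.029, 0.707, -0.029]
ft_force: [0.0, 0.7, 0.5]
width: 0.0476
```

```bash
python3 st.py; python3 -c "
from h import *
c=snap('wrist','w4.png');c=snap('top','t4.png')
i=c['color'][:,:,::-1];cv2.imwrite('pics/z5.png',cv2.resize(i[190:270,155:305],None,fx=5,fy=5))"
```

```text
t 7.35 p [ 0.4594 -0.1737  0.1992] x [-0.001  0.    -1.   ] y [ 0.081 -0.997 -0.   ] jaw deg -85.36 F [0.  0.7 0.5] w 0.0476 q7 -1.278 [ 0.92  0.11 -0.69  1.82  0.08  1.23 -1.28]
```

View pics/w4.png

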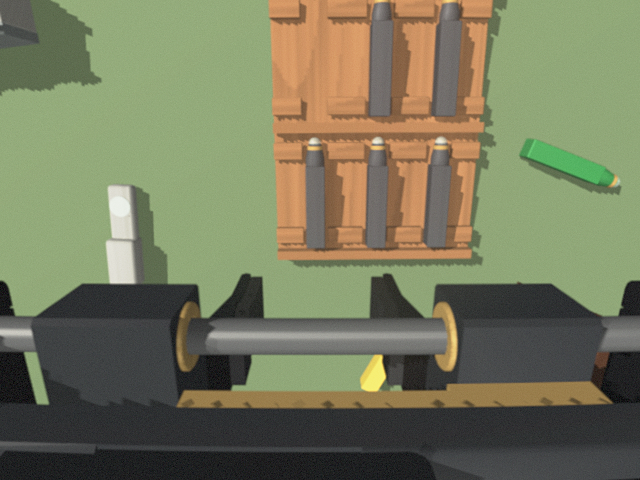

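View pics/z5.png

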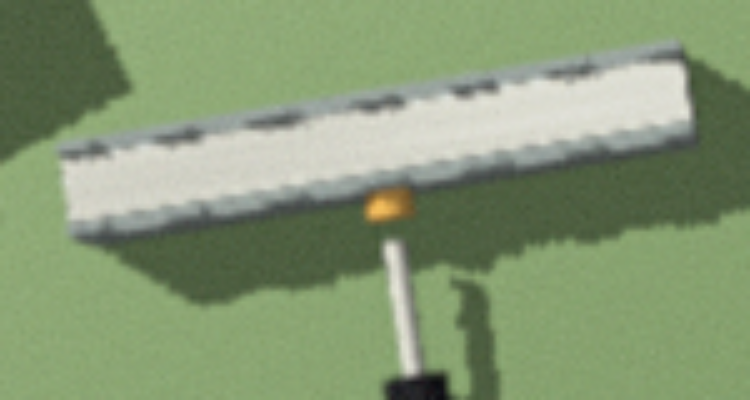

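Run:
```python
from h import *
import pickle
c=pickle.load(open('pics/w4.png.pkl','rb'))
T=px2w(c,[(315,138),(378,138),(441,138)],.018); B=px2w(c,[(316,247),(376,247),(437,247)],.024); 
print(T,B); print(B+(T-B)*.4/.93)
print(px2w(c,[(381,115),(444,116)],.024))
```

```text
[[ 0.52133573 -0.16645969  0.018     ]
 [ 0.52555894 -0.21762259  0.018     ]
 [ 0.52997797 -0.26907189  0.018     ]] [[ 0.43053943 -0.17461599  0.024     ]
 [ 0.43470982 -0.2260992   0.024     ]
 [ 0.43895073 -0.27874718  0.024     ]]
[[ 0.4695916  -0.1711079   0.02141935]
 [ 0.47378471 -0.22245334  0.02141935]
 [ 0.47810223 -0.27458576  0.02141935]]
[[ 0.54355821 -0.21695325  0.024     ]
 [ 0.54714495 -0.26690895  0.024     ]]
```

>>> drive_tool(moves="0.0095 0.0025 -0.04 0 0.5;0 0 -0.04 0 0.5;0 0 -0.04 0 0.5;0 0 -0.03 0 0.5;0 0 -0.015 0 0.5;0 0 0 0 0.5;0 0 0 0 0.5")

```text
time: 8.32
ee_pos: [0.4705, -0.1694, 0.0357]
eef_rot: [0.707, 0.03, -0.706, 0.03]
ft_force: [0.1, 0.4, -0.0]
width: 0.0431
```

```bash
python3 st.py; python3 -c "
from h import *
c=snap('wrist','w5.png')"
```

```text
t 8.32 p [ 0.4705 -0.1694  0.0357] x [ 0.002 -0.001 -1.   ] y [ 0.085 -0.996  0.001] jaw deg -85.15 F [ 0.1  0.4 -0. ] w 0.0431 q7 -1.44 [ 0.84  0.35 -0.66  1.96  0.27  0.91 -1.44]
```

View pics/w5.png

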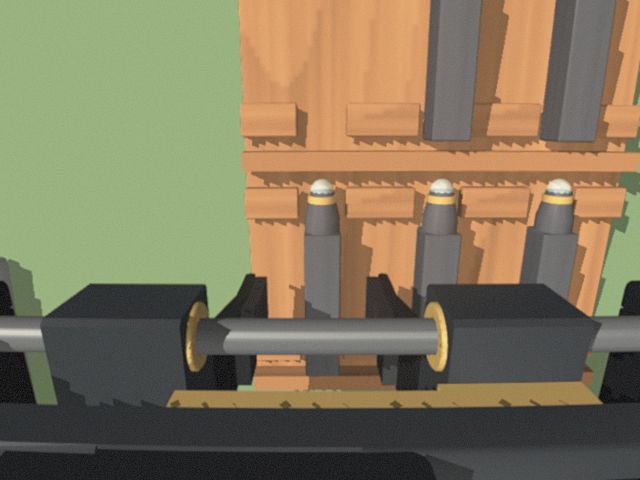

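>>> drive_tool(moves="-0.001 -0.0015 -0.0147 0 0.5;0 0 0 0 0.5;0 0 0 0 1;0 0 0 0 1;0 0 0 0 1;0 0 0 0 1;0 0 0 0 1;0 0 0.02 0 1;0 0 0.04 0 1;0 0 0.04 0 1;0 0 0.04 0 1;0 0 0 0 1", newtons=35)

```text
time: 9.88
ee_pos: [0.4701, -0.1714, 0.1625]
eef_rot: [0.708, 0.029, -0.705, 0.031]
ft_force: [-0.3, 0.2, -2.8]
width: 0.0156
```

```bash
python3 st.py; python3 -c "
from h import *
c=snap('wrist','w6.png')"
```

```text
t 9.88 p [ 0.4701 -0.1714  0.1625] x [ 0.004 -0.003 -1.   ] y [ 0.084 -0.996  0.003] jaw deg -85.17 F [-0.3  0.2 -2.8] w 0.0156 q7 -1.323 [ 0.91  0.17 -0.7   1.85  0.12  1.16 -1.32]
```

View pics/w6.png

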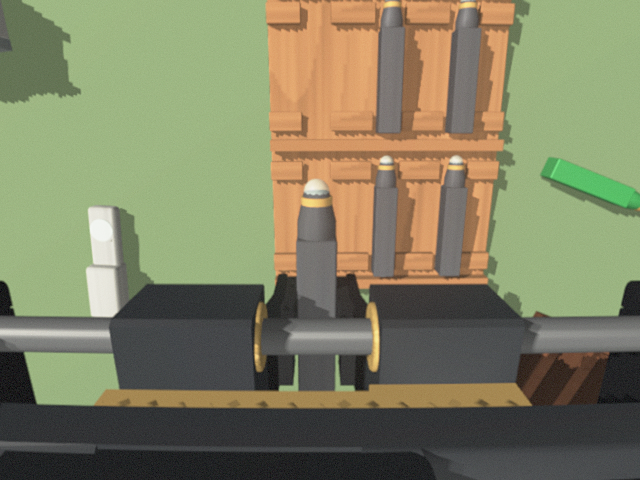

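>>> drive_tool(moves="0 0.03 0.01 2 1;0.01 0.04 0 2.6 1;0.01 0.04 0 0 1;0.01 0.04 0 0 1;0.01 0.04 0 0 1;0.01 0.04 0 0 1;0.01 0.04 0 0 1;0.01 0.04 0 0 1;0.01 0.04 0 0 1;0.01 0.04 0 0 1;0.009 0.04 0 0 1;0 0.0225 0 0 1;0 0 0 0 1;0 0 0 0 1")

```text
time: 11.68
ee_pos: [0.567, 0.2811, 0.1689]
eef_rot: [-0.704, -0.058, 0.705, -0.059]
ft_force: [1.0, -0.3, -0.7]
width: 0.0156
```

```bash
python3 st.py; python3 -c "
from h import *
c=snap('wrist','w7.png')"
```

```text
t 11.68 p [0.567  0.2811 0.1689] x [-0.001 -0.001 -1.   ] y [ 0.164 -0.986  0.001] jaw deg -80.55 F [ 1.  -0.3 -0.7] w 0.0156 q7 -2.21 [ 0.09  0.53 -0.86  1.49  0.41  1.31 -2.21]
```

View pics/w7.png

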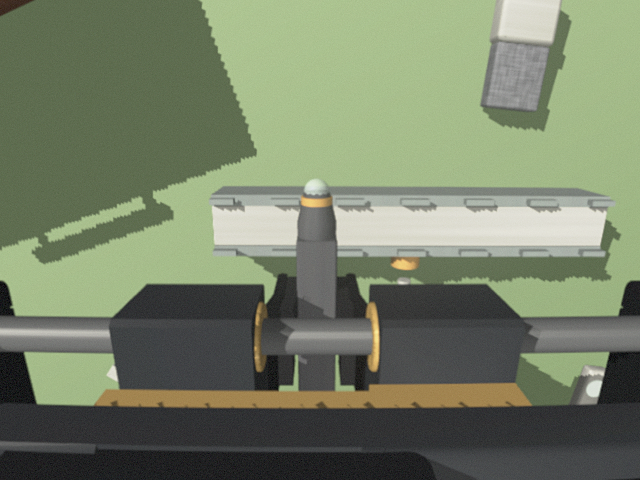

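>>> drive_tool(moves="0.002 0 -0.03 0 1;0 0 -0.03 0 1;0 0 -0.03 0 1;0 0 0 0 1;0 0 0 0 1")

```text
time: 12.35
ee_pos: [0.5702, 0.2814, 0.0811]
eef_rot: [0.705, 0.058, -0.704, 0.058]
ft_force: [-0.3, 0.8, -0.8]
width: 0.0158
```

```bash
python3 st.py; python3 -c "
from h import *
c=snap('wrist','w8.png');c=snap('scene','s8.png');i=c['color'][:,:,::-1];cv2.imwrite('pics/z8.png',cv2.resize(i[100:250,300:450],None,fx=4,fy=4))"
```

```text
t 12.35 p [0.5702 0.2814 0.0811] x [ 0.001  0.    -1.   ] y [ 0.163 -0.987 -0.   ] jaw deg -80.62 F [-0.3  0.8 -0.8] w 0.0158 q7 -2.254 [ 0.07  0.62 -0.82  1.56  0.48  1.17 -2.25]
```

View pics/w8.png

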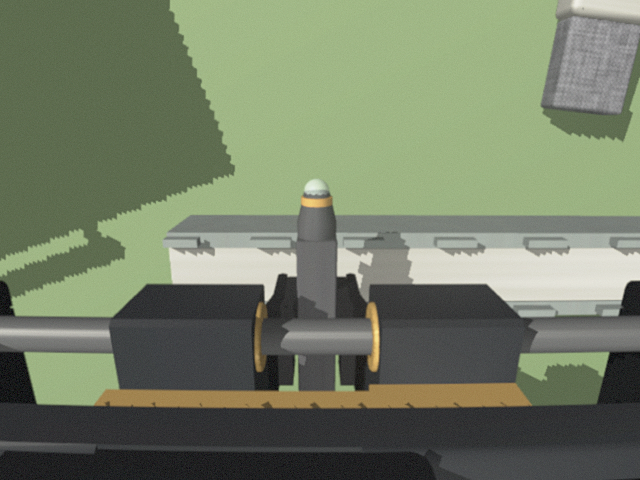

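View pics/z8.png

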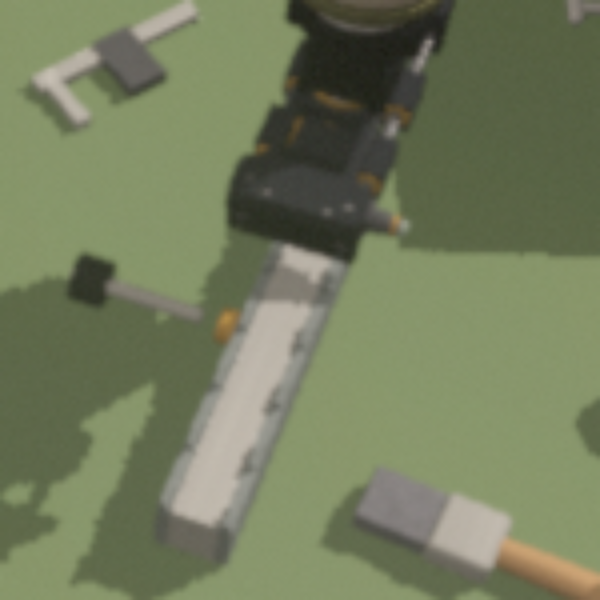

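```bash
cat > rest.py <<'E'
from h import *
import sys,pickle
a=np.radians(9.5);C=np.array([.5805,.213])
def rw(x,y,z): return [C[0]+x*np.cos(a)-y*np.sin(a),C[1]+x*np.sin(a)+y*np.cos(a),z]
if __name__=='__main__':
    for n in (-115,-69,-23,23,69,115): print(n,np.round(rw(0,n/1e3,0),4)[:2])
    if len(sys.argv)>1:
        c=pickle.load(open('pics/'+sys.argv[1]+'.pkl','rb'));n=float(sys.argv[2])/1e3
        print(np.round(w2px(c,[rw(.017,n-.013,.046),rw(.017,n,.046),rw(.017,n+.013,.046)]),1))
E
python3 rest.py w8.png 69
```

```text
-115 [0.5995 0.0996]
-69 [0.5919 0.1449]
-23 [0.5843 0.1903]
23 [0.5767 0.2357]
69 [0.5691 0.2811]
115 [0.5615 0.3264]
[[345.  247.1]
 [318.5 247.2]
 [292.1 247.2]]
```

>>> drive_tool(moves="-0.001 0 -0.015 0 1;0 0 -0.0115 0 1;0 0 0 0 1;0 0 0 0 1")

```text
time: 12.95
ee_pos: [0.5683, 0.2815, 0.0528]
eef_rot: [-0.704, -0.058, 0.705, -0.058]
ft_force: [0.6, -0.6, -0.9]
width: 0.0158
```

>>> drive_tool(moves="0 0 0 0 0.65;0 0 0 0 0.65;0 0 0 0 0.65;0 0 0.02 0 0.65;0 0 0.04 0 0.65;0 0 0.05 0 0.6;0 0 0 0 0.6")

```text
time: 13.82
ee_pos: [0.5703, 0.2833, 0.1692]
eef_rot: [0.707, 0.059, -0.702, 0.057]
ft_force: [-0.4, 0.2, -0.5]
width: 0.0344
```

```bash
python3 st.py; python3 -c "
from h import *
c=snap('wrist','w9.png')"
```

```text
t 13.82 p [0.5703 0.2833 0.1692] x [ 0.007  0.004 -1.   ] y [ 0.164 -0.986 -0.002] jaw deg -80.56 F [-0.4  0.2 -0.5] w 0.0344 q7 -2.212 [ 0.09  0.53 -0.86  1.48  0.41  1.3  -2.21]
```

View pics/w9.png

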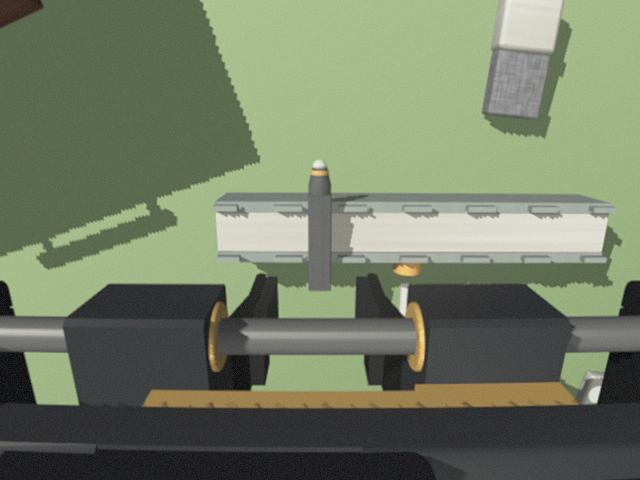

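>>> drive_tool(moves="-0.008 -0.042 0 0 0.5;-0.008 -0.042 0 0 0.5;-0.008 -0.042 0 0 0.5;-0.008 -0.042 0 0 0.5;-0.008 -0.042 0 0 0.5;-0.008 -0.042 0 0 0.5;-0.008 -0.042 0 0 0.5;-0.008 -0.042 0 0 0.5;-0.008 -0.042 0 0 0.5;-0.008 -0.042 0 -2 0.5;-0.008 -0.042 0 -2.5 0.5;-0.008 -0.042 0 0 0.5;0 0 0 0 0.5;0 0 -0.032 0 0.5;0 0 -0.032 0 0.5;0 0 -0.032 0 0.5;0 0 -0.025 0 0.5;0 0 0 0 0.5;0 0 0 0 0.5")

```text
time: 16.25
ee_pos: [0.4732, -0.222, 0.0432]
eef_rot: [0.707, 0.031, -0.706, 0.031]
ft_force: [0.4, -0.8, -0.4]
width: 0.0439
```

```bash
python3 st.py; python3 -c "
from h import *
c=snap('wrist','w10.png')"
```

```text
t 16.25 p [ 0.4732 -0.222   0.0432] x [ 0.001 -0.    -1.   ] y [ 0.087 -0.996  0.   ] jaw deg -85.03 F [ 0.4 -0.8 -0.4] w 0.0439 q7 -1.36 [ 0.94  0.39 -0.68  1.9   0.3   0.95 -1.36]
```

View pics/w10.png

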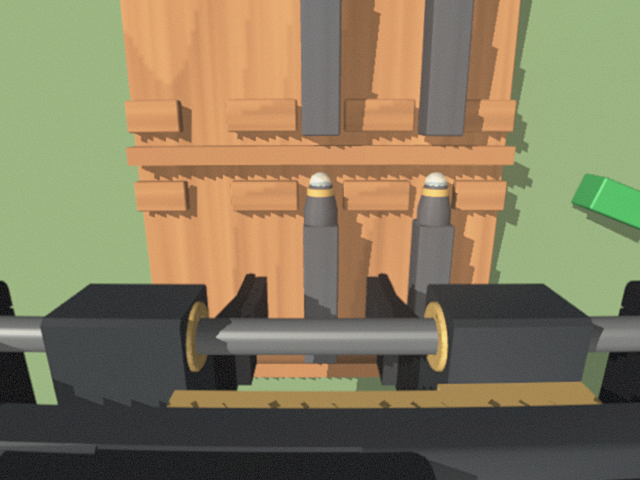

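>>> drive_tool(moves="0 -0.001 -0.012 0 0.5;0 0 -0.0102 0 0.5;0 0 0 0 0.5;0 0 0 0 1;0 0 0 0 1;0 0 0 0 1;0 0 0 0 1;0 0 0 0 1;0 0 0.02 0 1;0 0 0.04 0 1;0 0 0.04 0 1;0 0 0.04 0 1;0 0 0.005 0 1")

```text
time: 17.92
ee_pos: [0.4742, -0.2237, 0.1691]
eef_rot: [0.708, 0.029, -0.705, 0.032]
ft_force: [0.0, 1.2, -0.9]
width: 0.0159
```

>>> drive_tool(moves="0 0.02 0 2 1;0.009 0.04 0 2.5 1;0.009 0.04 0 0 1;0.009 0.04 0 0 1;0.009 0.04 0 0 1;0.009 0.04 0 0 1;0.009 0.04 0 0 1;0.009 0.04 0 0 1;0.009 0.04 0 0 1;0.009 0.04 0 0 1;0.009 0.04 0 0 1;0.009 0.04 0 0 1;0.0045 0.018 0 0 1;0 0 0 0 1;0 0 0 0 1")

```text
time: 19.8
ee_pos: [0.5754, 0.254, 0.1644]
eef_rot: [-0.704, -0.058, 0.705, -0.059]
ft_force: [0.9, -0.3, -1.3]
width: 0.0161
```

```bash
python3 st.py; python3 -c "
from h import *
c=snap('wrist','w11.png')"
```

```text
t 19.8 p [0.5754 0.254  0.1644] x [-0.001 -0.001 -1.   ] y [ 0.164 -0.986  0.001] jaw deg -80.54 F [ 0.9 -0.3 -1.3] w 0.0161 q7 -2.173 [ 0.15  0.53 -0.88  1.5   0.42  1.3  -2.17]
```

View pics/w11.png

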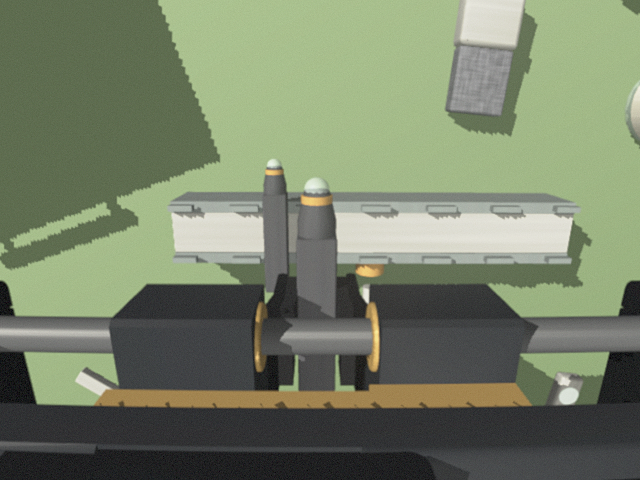

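>>> drive_tool(moves="0.0013 -0.0183 0 0 1;0 0 -0.03 0 1;0 0 -0.03 0 1;0 0 -0.025 0 1;0 0 0 0 1;0 0 0 0 1")

```text
time: 20.6
ee_pos: [0.5781, 0.2355, 0.0813]
eef_rot: [0.705, 0.058, -0.704, 0.058]
ft_force: [-0.9, 0.4, -1.2]
width: 0.0156
```

```bash
python3 st.py; python3 -c "
from h import *
c=snap('wrist','w12.png')"; python3 rest.py w12.png 23|tail -3
```

```text
t 20.6 p [0.5781 0.2355 0.0813] x [ 0.001  0.    -1.   ] y [ 0.163 -0.987  0.   ] jaw deg -80.64 F [-0.9  0.4 -1.2] w 0.0156 q7 -2.189 [ 0.16  0.6  -0.84  1.6   0.48  1.16 -2.19]
[[343.8 247.4]
 [317.3 247.5]
 [290.9 247.5]]
```

View pics/w12.png

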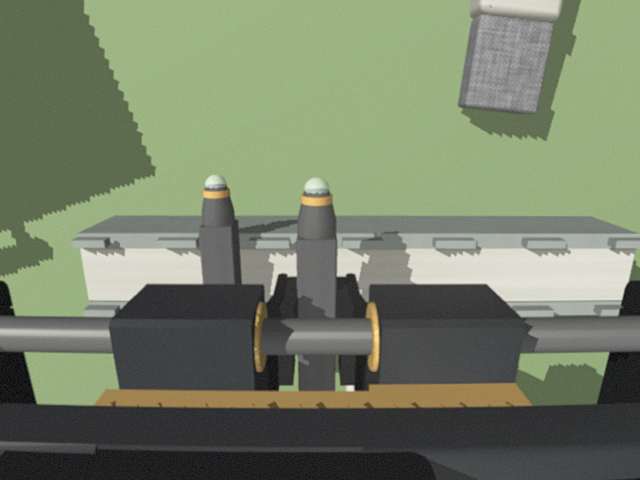

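>>> drive_tool(moves="-0.001 0 -0.015 0 1;0 0 -0.012 0 1;0 0 0 0 1;0 0 0 0 1;0 0 0 0 0.65;0 0 0 0 0.65;0 0 0 0 0.65;0 0 0.02 0 0.65;0 0 0.04 0 0.65;0 0 0.05 0 0.6;0 0 0 0 0.6")

```text
time: 22.02
ee_pos: [0.5782, 0.2379, 0.1688]
eef_rot: [0.707, 0.059, -0.702, 0.057]
ft_force: [-0.6, -0.1, -1.1]
width: 0.0343
```

```bash
python3 st.py; python3 -c "
from h import *
c=snap('wrist','w13.png')"
```

```text
t 22.02 p [0.5782 0.2379 0.1688] x [ 0.007  0.003 -1.   ] y [ 0.164 -0.986 -0.002] jaw deg -80.56 F [-0.6 -0.1 -1.1] w 0.0343 q7 -2.145 [ 0.19  0.52 -0.88  1.52  0.41  1.3  -2.14]
```

View pics/w13.png

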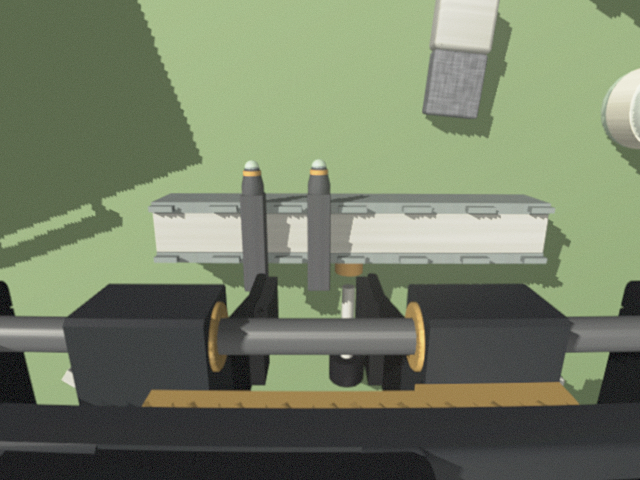

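Both sticks sit squarely at (254,225) and (318,225). On to the third.

>>> drive_tool(moves="-0.0083 -0.0427 0 0 0.5;-0.0083 -0.0427 0 0 0.5;-0.0083 -0.0427 0 0 0.5;-0.0083 -0.0427 0 0 0.5;-0.0083 -0.0427 0 0 0.5;-0.0083 -0.0427 0 0 0.5;-0.0083 -0.0427 0 0 0.5;-0.0083 -0.0427 0 0 0.5;-0.0083 -0.0427 0 0 0.5;-0.0083 -0.0427 0 -2 0.5;-0.0083 -0.0427 0 -2.5 0.5;-0.0083 -0.0427 0 0 0.5;0 0 0 0 0.5;0 0 -0.032 0 0.5;0 0 -0.032 0 0.5;0 0 -0.032 0 0.5;0 0 -0.025 0 0.5;0 0 0 0 0.5;0 0 0 0 0.5")

```text
time: 24.45
ee_pos: [0.4775, -0.2757, 0.0431]
eef_rot: [0.707, 0.031, -0.706, 0.031]
ft_force: [-0.3, -1.0, 0.6]
width: 0.0437
```

```bash
python3 st.py; python3 -c "
from h import *
c=snap('wrist','w14.png')"
```

```text
t 24.45 p [ 0.4775 -0.2757  0.0431] x [ 0.001 -0.    -1.   ] y [ 0.087 -0.996  0.   ] jaw deg -85.03 F [-0.3 -1.   0.6] w 0.0437 q7 -1.295 [ 1.01  0.45 -0.69  1.83  0.34  0.98 -1.3 ]
```

View pics/w14.png

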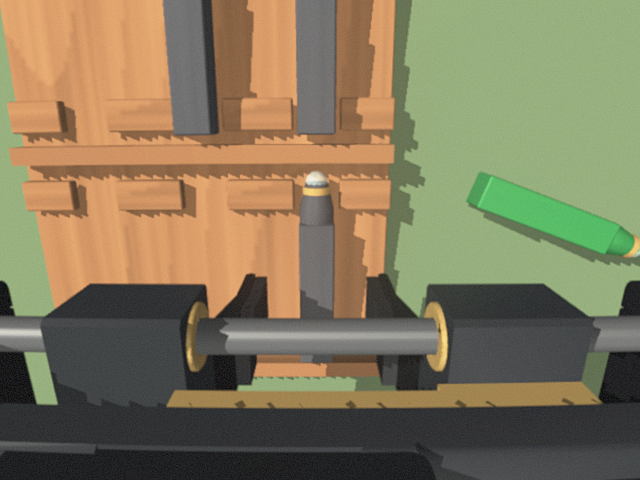

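>>> drive_tool(moves="0 0 -0.012 0 0.5;0 0 -0.0102 0 0.5;0 0 0 0 0.5;0 0 0 0 1;0 0 0 0 1;0 0 0 0 1;0 0 0 0 1;0 0 0 0 1;0 0 0.02 0 1;0 0 0.04 0 1;0 0 0.04 0 1;0 0 0.04 0 1;0 0 0.005 0 1")

```text
time: 26.12
ee_pos: [0.4784, -0.2766, 0.1691]
eef_rot: [0.708, 0.029, -0.705, 0.032]
ft_force: [0.5, 0.0, -1.4]
width: 0.0154
```

>>> drive_tool(moves="0 0.026 0 2 1;0.01 0.04 0 2.5 1;0.01 0.04 0 0 1;0.01 0.04 0 0 1;0.01 0.04 0 0 1;0.01 0.04 0 0 1;0.01 0.04 0 0 1;0.01 0.04 0 0 1;0.01 0.04 0 0 1;0.01 0.04 0 0 1;0.01 0.04 0 0 1;0.007 0.04 0 0 1;0 0 0 0 1;0 0 0 0 1;0 0 -0.03 0 1;0 0 -0.03 0 1;0 0 -0.025 0 1;0 0 0 0 1;0 0 0 0 1")

```text
time: 28.5
ee_pos: [0.5842, 0.1895, 0.081]
eef_rot: [0.705, 0.058, -0.704, 0.058]
ft_force: [0.4, 0.5, -1.0]
width: 0.0155
```

```bash
python3 st.py; python3 -c "
from h import *
c=snap('wrist','w15.png')"; python3 rest.py w15.png -23|tail -3
```

```text
t 28.5 p [0.5842 0.1895 0.081 ] x [ 0.001  0.    -1.   ] y [ 0.163 -0.987  0.   ] jaw deg -80.61 F [ 0.4  0.5 -1. ] w 0.0155 q7 -2.118 [ 0.25  0.59 -0.85  1.62  0.47  1.15 -2.12]
[[343.1 244.6]
 [316.5 244.6]
 [290.  244.7]]
```

View pics/w15.png

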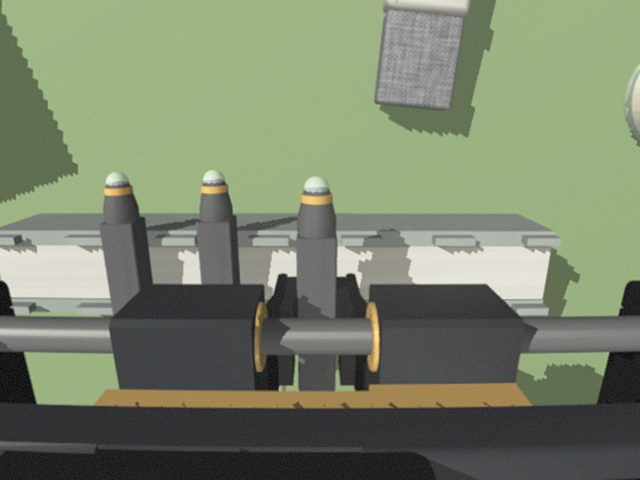

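>>> drive_tool(moves="0 0 -0.015 0 1;0 0 -0.012 0 1;0 0 0 0 1;0 0 0 0 1;0 0 0 0 0.65;0 0 0 0 0.65;0 0 0 0 0.65;0 0 0.02 0 0.65;0 0 0.04 0 0.65;0 0 0.05 0 0.6;0 0 0 0 0.6")

```text
time: 29.92
ee_pos: [0.5857, 0.1914, 0.1685]
eef_rot: [0.707, 0.059, -0.702, 0.058]
ft_force: [0.2, 0.0, 0.4]
width: 0.0345
```

```bash
python3 st.py; python3 -c "
from h import *
c=snap('wrist','w16.png');snap('top','t16.png')"
```

```text
t 29.93 p [0.5857 0.1914 0.1685] x [ 0.008  0.002 -1.   ] y [ 0.164 -0.986 -0.001] jaw deg -80.56 F [0.2 0.  0.4] w 0.0345 q7 -2.071 [ 0.28  0.5  -0.9   1.54  0.4   1.29 -2.07]
```

View pics/w16.png

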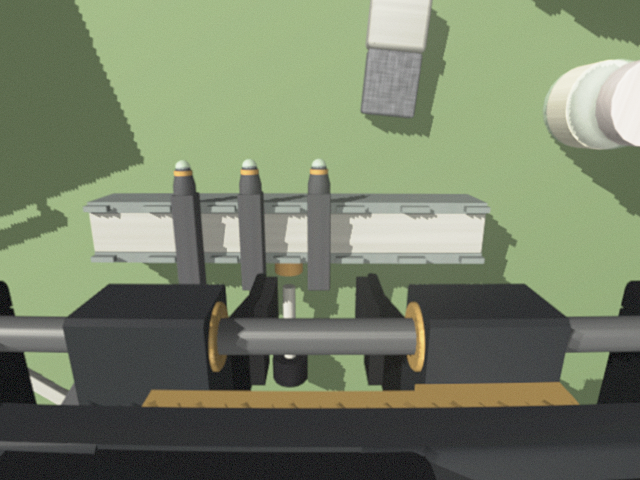

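View pics/t16.png

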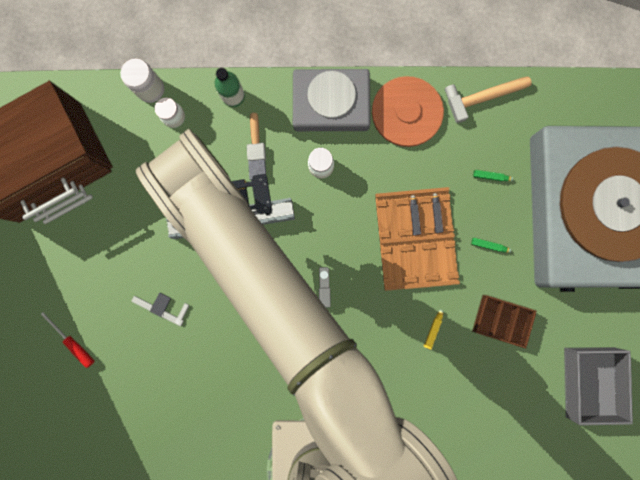

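>>> drive_tool(moves="0 -0.0404 0 0 0.5;0 -0.0404 0 0 0.5;0 -0.0404 0 0 0.5;0 -0.0404 0 0 0.5;0 -0.0404 0 0 0.5;0 -0.0404 0 0 0.5;0 -0.0404 0 -2 0.5;0 -0.0404 0 -2.5 0.5;0 -0.0404 0 0 0.5;-0.004 -0.0404 0 0 0.5;0 0 0 0 0.5;0 0 -0.032 0 0.5;0 0 -0.032 0 0.5;0 0 -0.032 0 0.5;0 0 -0.025 0 0.5;0 0 0 0 0.5;0 0 0 0 0.5")

```text
time: 32.15
ee_pos: [0.5803, -0.2135, 0.0428]
eef_rot: [0.707, 0.031, -0.706, 0.031]
ft_force: [0.3, -0.7, 0.2]
width: 0.0434
```

```bash
python3 st.py; python3 -c "
from h import *
c=snap('wrist','w17.png')"
```

```text
t 32.15 p [ 0.5803 -0.2135  0.0428] x [ 0.001  0.    -1.   ] y [ 0.087 -0.996 -0.   ] jaw deg -85.03 F [ 0.3 -0.7  0.2] w 0.0434 q7 -1.508 [ 0.83  0.6  -0.73  1.64  0.44  1.07 -1.51]
```

View pics/w17.png

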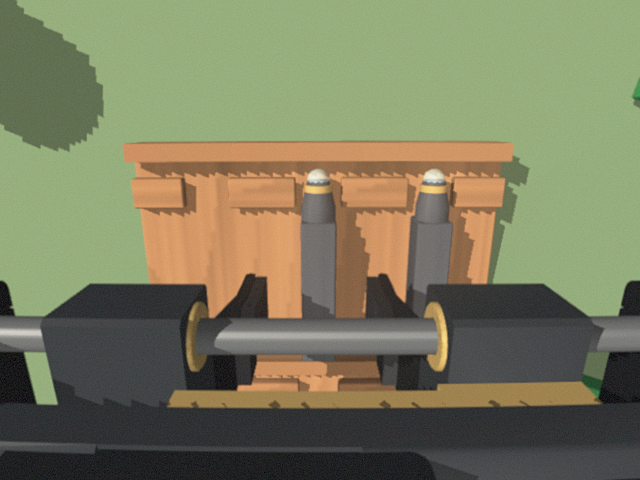

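>>> drive_tool(moves="0.001 0 -0.012 0 0.5;0 0 -0.0098 0 0.5;0 0 0 0 0.5;0 0 0 0 1;0 0 0 0 1;0 0 0 0 1;0 0 0 0 1;0 0 0 0 1;0 0 0.02 0 1;0 0 0.04 0 1;0 0 0.04 0 1;0 0 0.04 0 1;0 0 0.005 0 1")

```text
time: 33.83
ee_pos: [0.5825, -0.2141, 0.1696]
eef_rot: [0.708, 0.03, -0.705, 0.031]
ft_force: [0.1, 0.7, -0.6]
width: 0.0155
```

>>> drive_tool(moves="0 0.0398 0 2 1;0 0.0398 0 2.5 1;0 0.0398 0 0 1;0 0.0398 0 0 1;0 0.0398 0 0 1;0 0.0398 0 0 1;0.003 0.0398 0 0 1;0.004 0.0398 0 0 1;0.0036 0.0398 0 0 1;0 0 0 0 1;0 0 0 0 1;0 0 -0.03 0 1;0 0 -0.03 0 1;0 0 -0.025 0 1;0 0 0 0 1;0 0 0 0 1")

```text
time: 35.83
ee_pos: [0.5918, 0.1439, 0.0811]
eef_rot: [0.705, 0.058, -0.704, 0.058]
ft_force: [-0.2, 0.7, 0.3]
width: 0.0157
```

```bash
python3 st.py; python3 -c "
from h import *
c=snap('wrist','w18.png')"; python3 rest.py w18.png -69|tail -3
```

```text
t 35.83 p [0.5918 0.1439 0.0811] x [ 0.001  0.    -1.   ] y [ 0.163 -0.987  0.   ] jaw deg -80.6 F [-0.2  0.7  0.3] w 0.0157 q7 -2.041 [ 0.33  0.57 -0.85  1.64  0.47  1.14 -2.04]
[[342.6 244.4]
 [316.1 244.4]
 [289.6 244.5]]
```

View pics/w18.png

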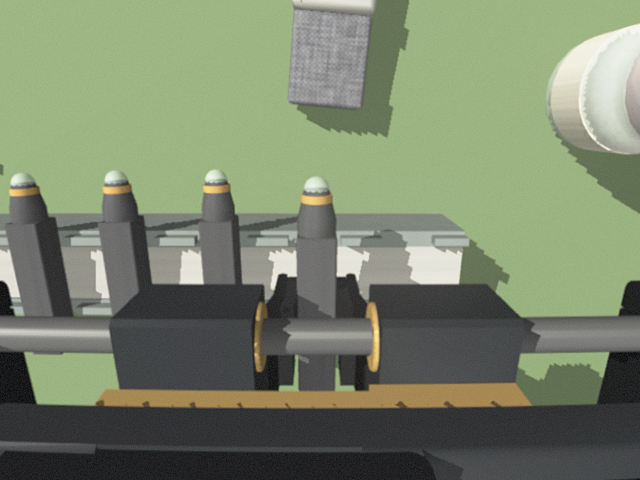

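>>> drive_tool(moves="0 0 -0.015 0 1;0 0 -0.012 0 1;0 0 0 0 1;0 0 0 0 1;0 0 0 0 0.65;0 0 0 0 0.65;0 0 0 0 0.65;0 0 0.02 0 0.65;0 0 0.04 0 0.65;0 0 0.05 0 0.6;0 0 0 0 0.6")

```text
time: 37.25
ee_pos: [0.5934, 0.1454, 0.1687]
eef_rot: [0.707, 0.059, -0.702, 0.058]
ft_force: [-0.1, 1.2, 0.8]
width: 0.0344
```

```bash
python3 st.py; python3 -c "
from h import *
c=snap('wrist','w19.png')"
```

```text
t 37.25 p [0.5934 0.1454 0.1687] x [ 0.008  0.002 -1.   ] y [ 0.164 -0.986 -0.   ] jaw deg -80.56 F [-0.1  1.2  0.8] w 0.0344 q7 -1.992 [ 0.37  0.49 -0.9   1.56  0.39  1.28 -1.99]
```

View pics/w19.png

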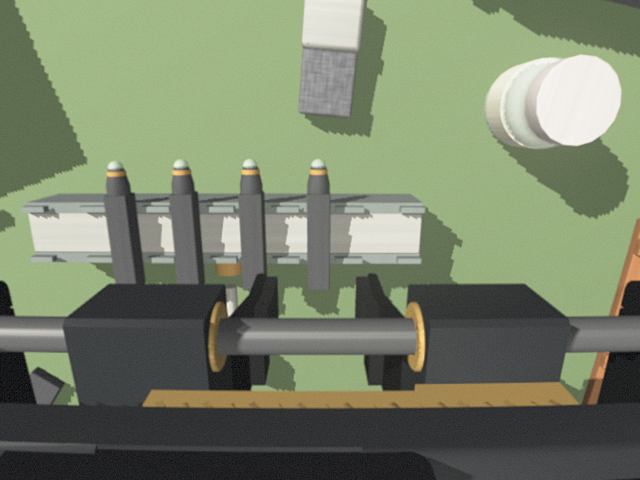

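>>> drive_tool(moves="0 -0.041 0 0 0.5;0 -0.041 0 0 0.5;0 -0.041 0 0 0.5;0 -0.041 0 0 0.5;0 -0.041 0 0 0.5;0 -0.041 0 0 0.5;0 -0.041 0 -2 0.5;0 -0.041 0 -2.5 0.5;-0.002 -0.041 0 0 0.5;-0.005 -0.042 0 0 0.5;0 0 0 0 0.5;0 0 -0.032 0 0.5;0 0 -0.032 0 0.5;0 0 -0.032 0 0.5;0 0 -0.025 0 0.5;0 0 0 0 0.5;0 0 0 0 0.5")

```text
time: 39.42
ee_pos: [0.5851, -0.2667, 0.0432]
eef_rot: [0.707, 0.03, -0.706, 0.031]
ft_force: [0.5, -0.4, -0.0]
width: 0.0439
```

```bash
python3 st.py; python3 -c "
from h import *
c=snap('wrist','w20.png')"
```

```text
t 39.42 p [ 0.5851 -0.2667  0.0432] x [ 0.001 -0.    -1.   ] y [ 0.086 -0.996  0.   ] jaw deg -85.06 F [ 0.5 -0.4 -0. ] w 0.0439 q7 -1.43 [ 0.88  0.64 -0.71  1.57  0.46  1.1  -1.43]
```

View pics/w20.png

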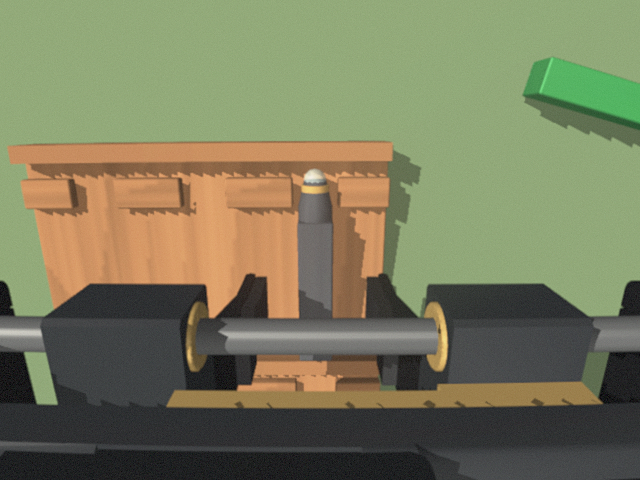

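>>> drive_tool(moves="0.001 0 -0.012 0 0.5;0 0 -0.0102 0 0.5;0 0 0 0 0.5;0 0 0 0 1;0 0 0 0 1;0 0 0 0 1;0 0 0 0 1;0 0 0 0 1;0 0 0.02 0 1;0 0 0.04 0 1;0 0 0.04 0 1;0 0 0.04 0 1;0 0 0.005 0 1")

```text
time: 41.1
ee_pos: [0.5871, -0.2671, 0.1696]
eef_rot: [0.708, 0.029, -0.705, 0.031]
ft_force: [-0.0, 0.2, -2.3]
width: 0.0156
```

>>> drive_tool(moves="0 0.0407 0 2 1;0 0.0407 0 2.5 1;0 0.0407 0 0 1;0 0.0407 0 0 1;0 0.0407 0 0 1;0 0.0407 0 0 1;0.004 0.0407 0 0 1;0.005 0.0407 0 0 1;0.0045 0.0407 0 0 1;0 0 0 0 1;0 0 0 0 1;0 0 -0.03 0 1;0 0 -0.03 0 1;0 0 -0.025 0 1;0 0 0 0 1;0 0 0 0 1")

```text
time: 43.1
ee_pos: [0.5994, 0.099, 0.081]
eef_rot: [0.705, 0.058, -0.704, 0.058]
ft_force: [0.2, -0.1, -0.6]
width: 0.0156
```

```bash
python3 st.py; python3 -c "
from h import *
c=snap('wrist','w21.png')"; python3 rest.py w21.png -115|tail -3
```

```text
t 43.1 p [0.5994 0.099  0.081 ] x [ 0.001 -0.    -1.   ] y [ 0.163 -0.987  0.   ] jaw deg -80.62 F [ 0.2 -0.1 -0.6] w 0.0156 q7 -1.964 [ 0.41  0.57 -0.85  1.64  0.46  1.14 -1.96]
[[343.5 244.6]
 [316.9 244.7]
 [290.4 244.7]]
```

View pics/w21.png

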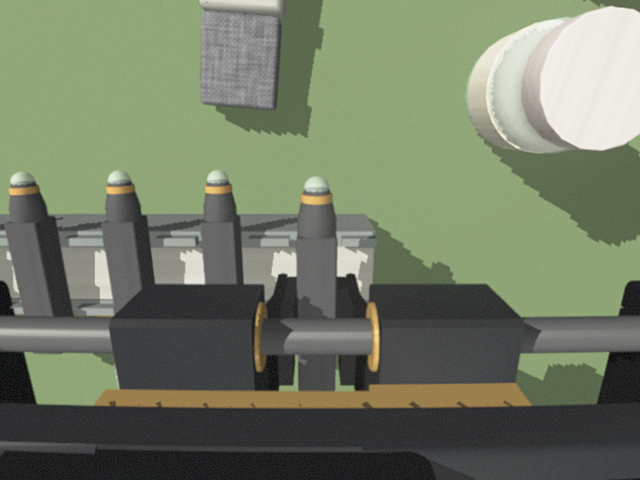

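>>> drive_tool(moves="0 0 -0.015 0 1;0 0 -0.012 0 1;0 0 0 0 1;0 0 0 0 1;0 0 0 0 0.65;0 0 0 0 0.65;0 0 0 0 0.65;0 0 0.02 0 0.65;0 0 0.04 0 0.65;0 0 0.05 0 0.6;-0.02 0.02 0.03 0 0.6;-0.04 0.02 0.03 0 0.6;-0.04 0.02 0 0 0.6;-0.04 0.02 0 0 0.6;-0.02 0.01 0 0 0.6;0 0 0 0 0.6;0 0 0 0 0.6")

```text
time: 45.28
ee_pos: [0.4396, 0.189, 0.2236]
eef_rot: [0.705, 0.058, -0.704, 0.058]
ft_force: [0.9, -0.6, -0.3]
width: 0.0347
```

```bash
python3 st.py; python3 -c "
from h import *
c=snap('wrist','w22.png');snap('top','t22.png');c=snap('scene','s22.png');i=c['color'][:,:,::-1];cv2.imwrite('pics/z22.png',cv2.resize(i[100:250,300:450],None,fx=4,fy=4,interpolation=2))"
```

```text
t 45.27 p [0.4396 0.189  0.2236] x [ 0.001 -0.    -1.   ] y [ 0.163 -0.987  0.001] jaw deg -80.61 F [ 0.9 -0.6 -0.3] w 0.0347 q7 -1.973 [ 0.53  0.11 -1.07  1.81  0.1   1.29 -1.97]
```

View pics/w22.png

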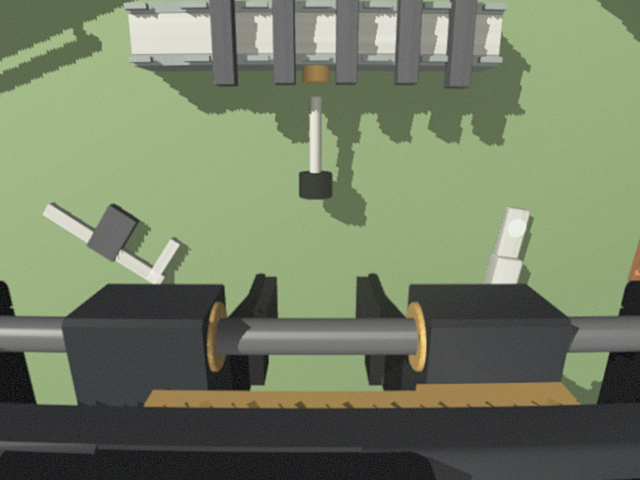

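View pics/t22.png

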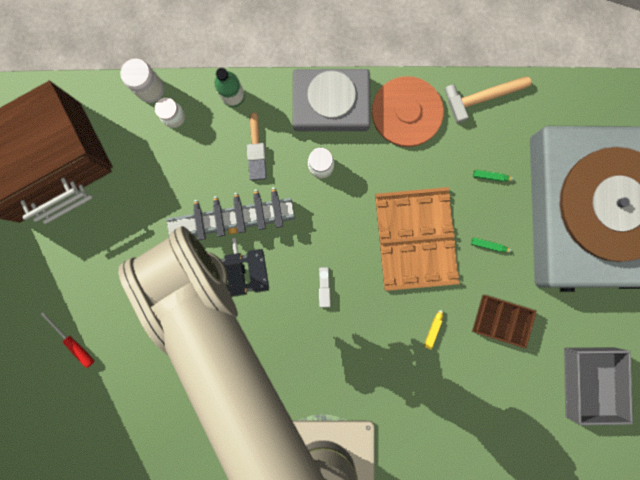

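View pics/z22.png

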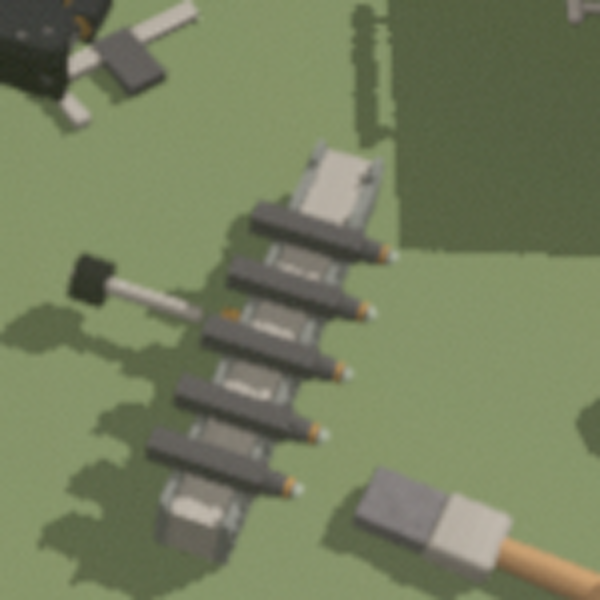

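Run:
```python
from h import *
import pickle
from rest import C,a
i=cv2.imread('pics/t22.png');cv2.imwrite('pics/z23.png',cv2.resize(i[180:260,160:300],None,fx=5,fy=5,interpolation=2))
i=cv2.imread('pics/w22.png');cv2.imwrite('pics/z24.png',cv2.resize(i[0:110,370:520],None,fx=5,fy=5,interpolation=2))
c=pickle.load(open('pics/w22.png.pkl','rb'))
P=px2w(c,[(225,83),(285,82),(347,82),(407,82),(458,86)],.056)[:,:2]-C
R=np.array([[np.cos(a),-np.sin(a)],[np.sin(a),np.cos(a)]]);print(np.round(P@R,4))
```

```text
[[-0.0385  0.0695]
 [-0.0381  0.0239]
 [-0.0382 -0.0229]
 [-0.0381 -0.0684]
 [-0.0407 -0.1076]]
```

View pics/z23.png

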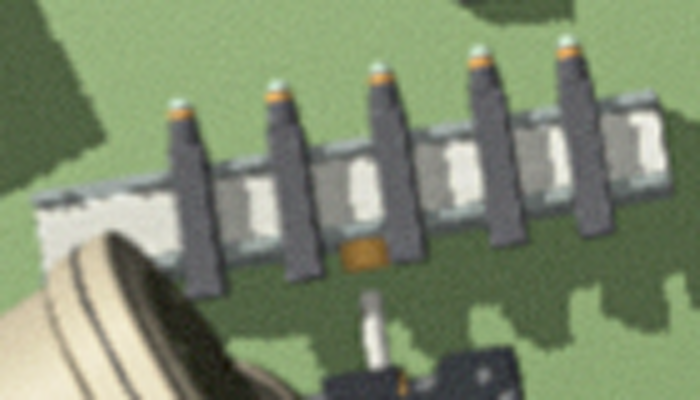

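View pics/z24.png

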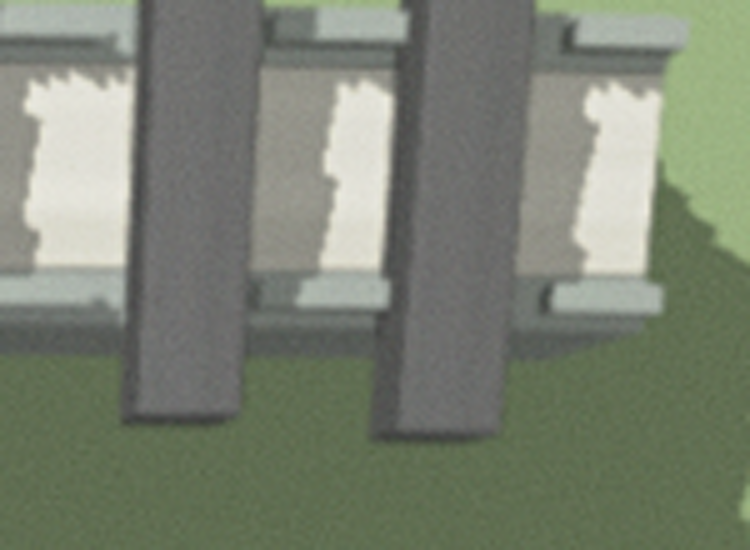

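Stick 5 has shifted about 6 mm towards its neighbour, against a tooth. I'll look closer to see whether it is seated.

>>> drive_tool(moves="0.03 -0.03 0 0 0.6;0.03 -0.04 -0.02 0 0.6;0.02 -0.03 -0.03 0 0.6;0 0 0 0 0.6;0 0 0 0 0.6")

```text
time: 46.05
ee_pos: [0.5189, 0.0901, 0.173]
eef_rot: [-0.705, -0.059, 0.705, -0.058]
ft_force: [-0.3, 0.6, -0.0]
width: 0.0347
```

```bash
python3 st.py; python3 -c "
from h import *
c=snap('wrist','w25.png')"
```

```text
t 46.05 p [0.5189 0.0901 0.173 ] x [-0.     0.001 -1.   ] y [ 0.164 -0.986 -0.001] jaw deg -80.55 F [-0.3  0.6 -0. ] w 0.0347 q7 -1.856 [ 0.58  0.29 -0.96  1.76  0.25  1.22 -1.86]
```

View pics/w25.png

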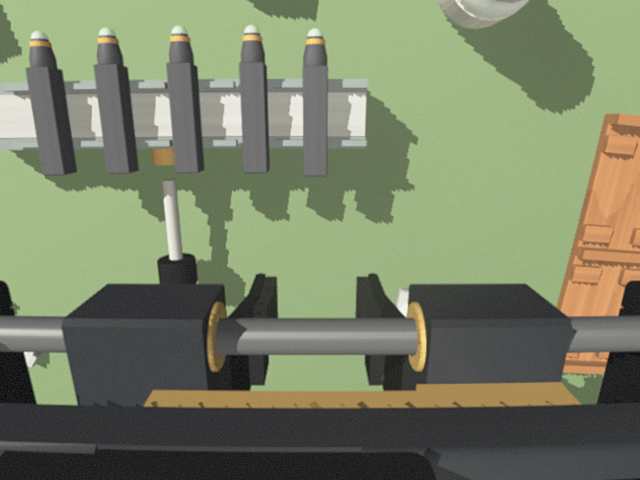

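Run:
```python
import cv2
i=cv2.imread('pics/w25.png');cv2.imwrite('pics/z25.png',cv2.resize(i[15:235,220:430],None,fx=3.6,fy=2.7,interpolation=2))
```

```text
(no output)
```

View pics/z25.png

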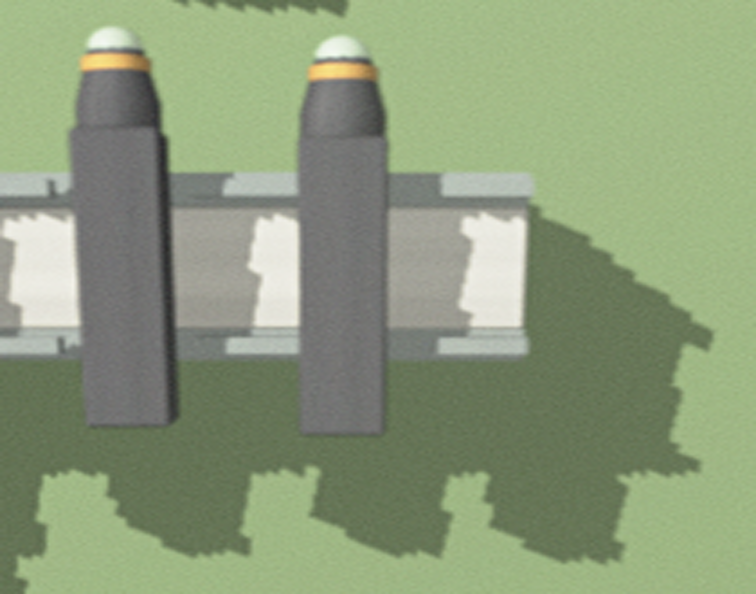

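>>> drive_tool(moves="-0.03 0.03 0 0 0.3;-0.0285 0.0735 0 0 0.2;0 0 0 0 0.2;0 0 0 0 0.2;0 0 -0.03 0 0.2;0 0 -0.03 0 0.2;0 0 -0.03 0 0.2;0 0 -0.025 0 0.2;0 0 0 0 0.2;0 0 0 0 0.2")

```text
out of range; nothing moved
```

```bash
python3 st.py; python3 -c "
from h import *
c=snap('wrist','w26.png')"
```

```text
t 46.1 p [0.5189 0.0905 0.1734] x [ 0.     0.001 -1.   ] y [ 0.165 -0.986 -0.001] jaw deg -80.5 F [-0.3  0.4  0.5] w 0.0345 q7 -1.856 [ 0.58  0.29 -0.96  1.76  0.25  1.22 -1.86]
```

View pics/w26.png

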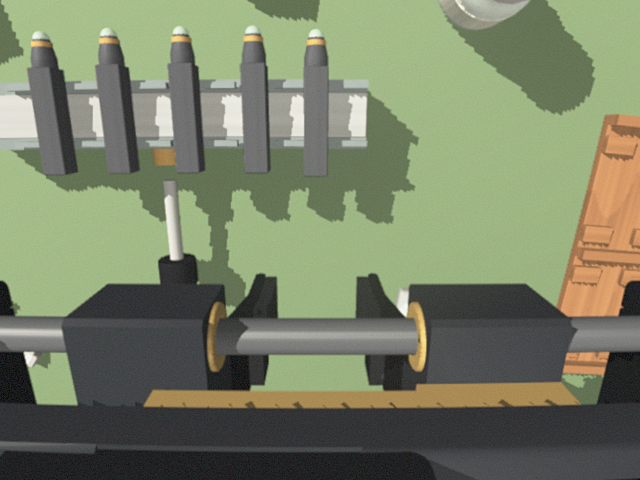

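>>> drive_tool(moves="-0.03 0.03 0 0 0.3;-0.0285 0.04 0 0 0.2;0 0.0335 0 0 0.2;0 0 0 0 0.2;0 0 -0.03 0 0.2;0 0 -0.03 0 0.2;0 0 -0.03 0 0.2;0 0 -0.025 0 0.2;0 0 0 0 0.2;0 0 0 0 0.2")

```text
time: 47.4
ee_pos: [0.461, 0.193, 0.0591]
eef_rot: [0.705, 0.058, -0.704, 0.058]
ft_force: [-0.7, 0.3, 0.6]
width: 0.0698
```

```bash
python3 st.py; python3 -c "
from h import *
c=snap('wrist','w27.png')"
```

```text
t 47.4 p [0.461  0.193  0.0591] x [ 0.001  0.    -1.   ] y [ 0.164 -0.986 -0.   ] jaw deg -80.57 F [-0.7  0.3  0.6] w 0.0698 q7 -2.193 [ 0.35  0.4  -0.96  1.94  0.39  1.   -2.19]
```

View pics/w27.png

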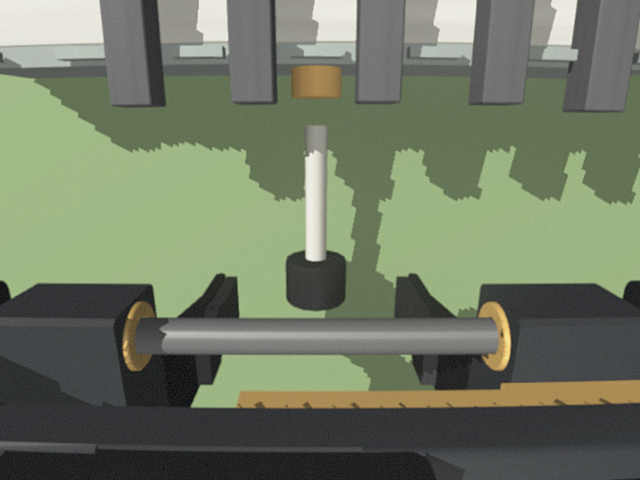

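Aligned with the knob. I'll lower, grip and check.

>>> drive_tool(moves="0.001 0 -0.02 0 0.2;0 0 -0.0195 0 0.2;0 0 0 0 0.2;0 0 0 0 1;0 0 0 0 1;0 0 0 0 1;0 0 0 0 1;0 0 0 0 1;0 0 0 0 1;0 0 0 0 1", newtons=40)

```text
time: 48.7
ee_pos: [0.4614, 0.1935, 0.0185]
eef_rot: [0.705, 0.059, -0.705, 0.058]
ft_force: [-0.3, 5.0, 0.4]
width: 0.0295
```

>>> drive_tool(moves="0.008 0.0013 0 0 1;0.008 0.0013 0 0 1;0.008 0.0013 0 0 1;0.008 0.0013 0 0 1;0.008 0.0013 0 0 1;0.004 0.0006 0 0 1;0 0 0 0 1;0 0 0 0 1")

```text
time: 49.7
ee_pos: [0.5054, 0.2007, 0.0185]
eef_rot: [0.705, 0.059, -0.705, 0.058]
ft_force: [-1.0, 6.0, 0.9]
width: 0.0292
```

```bash
python3 st.py; python3 -c "
from h import *
c=snap('wrist','w28.png')"
```

```text
t 49.7 p [0.5054 0.2007 0.0185] x [ 0.     0.001 -1.   ] y [ 0.164 -0.986 -0.001] jaw deg -80.54 F [-1.   6.   0.9] w 0.0292 q7 -2.234 [ 0.26  0.54 -0.87  1.85  0.5   0.98 -2.23]
```

View pics/w28.png

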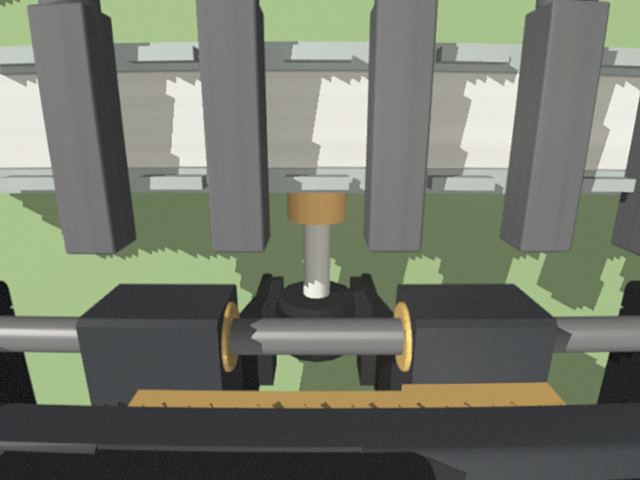

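>>> drive_tool(moves="0.001 0.0002 0 0 1;0.001 0.0002 0 0 1;0.001 0.0002 0 0 1;0 0 0 0 1;0 0 0 0 1")

```text
time: 50.38
ee_pos: [0.5059, 0.2007, 0.0184]
eef_rot: [-0.703, -0.058, 0.706, -0.059]
ft_force: [-13.6, 1.2, 12.6]
width: 0.0293
```

>>> drive_tool(moves="-0.0015 0 0 0 1;0 0 0 0 0.3;0 0 0 0 0.3;0 0 0 0 0.3;0 0 0.03 0 0.3;0 0 0.04 0 0.3;-0.03 0 0.04 0 0.3;-0.03 0 0.04 0 0.3;-0.01 0 0.02 0 0.3;0 0 0 0 0.3;0 0 0 0 0.3")

```text
time: 51.75
ee_pos: [0.4371, 0.1999, 0.1876]
eef_rot: [-0.705, -0.058, 0.705, -0.058]
ft_force: [-0.4, -0.2, -0.4]
width: 0.0611
```

```bash
python3 st.py; python3 -c "
from h import *
c=snap('wrist','w29.png');c=snap('scene','s29.png');i=c['color'][:,:,::-1];cv2.imwrite('pics/z29.png',cv2.resize(i[100:250,300:450],None,fx=4,fy=4,interpolation=2))
import pickle; from rest import *
c=pickle.load(open('pics/w29.png.pkl','rb'))
print(w2px(c,[rw(-.064,0,.042),rw(-.086,0,.042),rw(-.086,0,.027)]))"
```

```text
t 51.75 p [0.4371 0.1999 0.1876] x [-0.001 -0.001 -1.   ] y [ 0.163 -0.987  0.   ] jaw deg -80.63 F [-0.4 -0.2 -0.4] w 0.0611 q7 -2.044 [ 0.49  0.16 -1.08  1.85  0.15  1.22 -2.04]
[[332.36143847 115.51138636]
 [332.12845977 146.71246193]
 [331.38533814 145.52462341]]
```

View pics/w29.png

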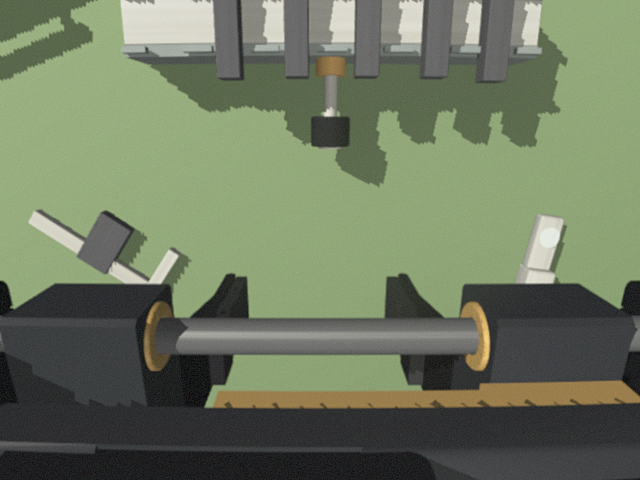

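View pics/z29.png

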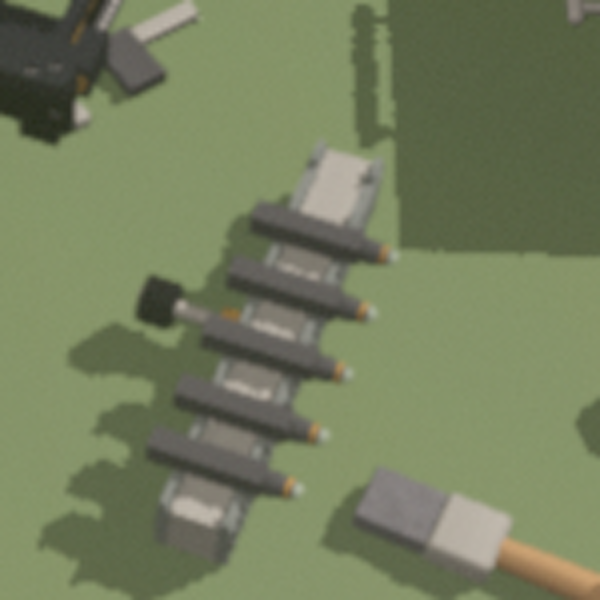

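```bash
python3 -c "
from bench import ticket
print(ticket.close_job())"
```

```text
the job is handed in; nothing more can be done
None
```

I pulled the magnet knob out to its stop, laid all five dop sticks present across the rail, one in each notch from y = -115 to +69 mm, and pushed the knob home. I handed the job in at about 52 s; it reports no verdict.

**Knob:** pulling out and pushing home each ended against a stop, seen as a sharp rise in force. In the last wrist picture the knob spans rows 117–146. The calibration predicts 115.5–146.7 for fully home.

**Sticks:** four are centred in their notches to within about 1 mm, measured from the pictures taken before the knob was pushed home. The fifth, in the notch at y = -115 mm, was about 7 mm off centre along the rail after release, against a tooth. I left it there because it looked parallel and seated, about 39 mm from its neighbour. I judged stick heights by eye only, from apparent widths and shadows. The last pictures show all five still in place.

**Other things:** the gripper was open and clear of everything at hand-in. The bystanders looked unmoved in the pictures, but I did not measure their positions.

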